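# Remount the spinner wheel and click its cap home

### The arm

A 6-joint arm with a two-finger parallel gripper is mounted at the origin on the work surface. World frame = base frame: x ahead of the robot, y to its left, z up, the work surface at z = 0. Lengths are in m, angles in rad, forces in N, time in s.
With the tool pointing down it reaches from about 0.3 to 0.875 m from the base axis. Payload 6.4 kg.
Tool frame: the origin (TCP) lies between the finger pads; the fingertips stand tip_extent ahead of it and the grasp point (between the pads) lies 5 mm behind it (tip_extent is the distance from the TCP to the fingertips, in m); z points along the fingers, y is the direction in which the jaws open and shut (so a half turn about z gives the same grasp; the last joint's range is limited). The gripper opens to 85 mm and grips with 20 to 120 N. Pads are 22 mm wide; open, the fingers measure 114 mm over their backs; the gripper's body (76 mm by 85 mm) begins 54 mm behind the grasp point. The pads swing forward as they close: fully open they stand 13 mm farther back than shut.
Start: joints at [1.115, 0.181, 1.607, -0, 1.354, -0.206], TCP at [0.142, 0.557, 0.245] pointing down, gripper open.
Joint ranges: [-2.99, 2.99], [-0.89, 2.07], [0.3, 2.58], [-1.14, 4.28], [0, 2.63], [-3.12, 3.12]. Speed limits (rad/s): [2.57, 2.57, 3.01, 3.14, 3.14, 3.14].

### API

Orientations are given as a unit quaternion [w, x, y, z].
In Python, from bench import * gives the robot as it stands.
- The arm moves only by the shell command python3 -m jog 'ROWS'. ROWS is JSON, a list of rows, each a list of 3 entries, a list of its own where there are three numbers: the shift along the tool's x, y, z in mm, then the turn, a rotation vector about the tool's x, y, z in rad, then the opening, from 0 (shut) to 1 (fully open). A call has 1 to 20 rows; each row is the pose to reach, as a shift and turn from the pose measured when the call began, along the tool's axes at that moment; what a row does not reach only later rows make up. A row lasts 1/12 s, in which the tool goes at most 41.7 mm and 7.16 degrees, less where a joint would pass 70% of its speed; a pose out of reach is approached as far as the arm can. A call with a gripper value outside its range is refused whole. The fingers move at their own pace and stop on an object; the grip force is fixed at half the most. Time passes only in rows, so rows that repeat a pose let the fingers close. It gives the time, the measured TCP pose, the force and the opening at its end, in the units of the state.
- get_obs(): the state, without advancing time (a new reading comes with each control period).
- camera(name): name is "scene" or "top"; returns (picture, depth): 384x512x3 uint8, red, green, blue; 384x512 float32, m along the optical axis (not along the pixel's ray), 0 where there is no reading.
- get_calibration(name): a dict with "fx", "fy", "cx", "cy" (pixels), "k1" (the pictures are not rectified: a ray, as slopes to the right and down, at radius r is drawn at 1 + k1 r^2 times it, then the intrinsics apply), "world_from_camera" (4x4, takes a point from camera to world coordinates). Camera axes: x right, y down, z forward; pixel columns grow to the right and rows downward; lengths in m; the calibration is good to about 2 mm. A picture is of the moment at which its call begins. get_calibration takes no time and is no camera call.
- hand_in(): hands the job in, once; it reports no verdict.
The state is a dict: "time_s": time; "q": joint angles; "dq": joint speeds; "joint_efforts": joint torques, N m; "eef_pos": TCP position; "eef_rot": TCP orientation; "wrist_force": force on the tool from outside, world axes, zero at the start; "torque": the same for the moment, N m; "opening": opening from 0.0 (shut) to 1.0 (fully open).
Only numpy, scipy, OpenCV 4.12 (cv2) and the standard library are available. Lean on these libraries where they do the work, as an engineer would, in place of code of your own. Each camera call takes 0.05 s, during which the arm holds its last target.

### The job

Hang the yellow spinner wheel by its centre hole on the steel stud of the sloped white pegboard, flat against the board, and let go of it; then set the red cap mouth-down on the stud and push until it clicks and is fully home. Do not let up after the click: finish with the gripper still on the cap, pushing it firmly against the stud. Leave the clear cube, steel chime bar and blue puck where they are.

Things in the scene. Friction and masses are not known exactly. Their poses are not given: they have to be found in the camera images.
- wheel: yellow plastic spinner wheel lying hub-up on the table, left or right, about 110 g: disc 130 mm across, 8 mm thick, with a raised round hub 46 mm in diameter whose top is 30 mm above the underside (grip across the 22 mm of hub above the disc); a plain hole 28 mm wide runs right through. Origin: centre of the underside; z along the hole, out of the hub
- cap: red plastic snap cap standing mouth-down on the table, left or right, about 45 g, 55 mm tall: round skirt 40 mm in diameter, 25 mm high, its mouth below; on its flat shoulder a round grip post 26 mm in diameter, 30 mm tall. Fingers round the post can bear on the shoulder. Origin: centre of the mouth's rim; z from mouth to post
- cap_in (a point): centre of the ceiling inside the cap, 20 mm above the rim (cap's axes). The inside is open downwards: a lip 19 mm wide and 4 mm tall at the mouth, then a wider cavity
- stud (a point): steel stud standing square on the white pegboard. Origin: on the stud's axis at the board's face; z along the stud, out of the board. 25 mm in diameter up to 28 mm, cone to 33 mm, then a neck 16 mm in diameter to the tip at 54 mm. The hung wheel's hub top is at 30 mm, clear of the cap
- panel: sloped white pegboard, 220 mm up the slope, 260 mm wide, 15 mm thick, rising away from the robot at 20 degrees from level; it carries the stud and the shaker and sits in a stiff sideways track (about 25 N to shift; leave it). Origin: centre of its underside; y along the track, z out of the board
- stud_balls (a point): point on the stud's axis 43 mm from the board, level with four sprung brass balls, 22.4 mm across them. The cap's lip meets them when its rim is about 46 mm off the board; the push rises to some 10 to 15 N, then drops as it clicks with the rim about 39 mm off the board; below that the balls draw it on
- stud_tip (a point): centre of the stud's tip, 54 mm from the board (stud's axes), the last 3 mm chamfered to 10 mm wide. Fully home, the cap's ceiling rests on the tip, its rim 34 mm off the board
- shaker (a point): middle of an oak shaker fixed on the board, a bystander: 32 mm thick, 130 mm long up the slope, 128 mm from the stud towards the stud's +y; it stands up to 33 mm off the board
- cube: clear acrylic cube, 45 mm, bystander; origin at the centre of its underside
- chime: steel chime bar lying flat, 140 x 28 x 12 mm (long along its x), bystander; origin at the centre of its underside
- puck: blue silicone puck with bumps, 64 mm in diameter, 20 mm high, bystander; origin at the centre of its underside
Things that resemble listed ones, but are neither listed nor needed, are in the scene too. There is more than one size of the wheel; the job needs the largest.

How it is judged:
On the way, in this order (a step that is already met when the one before it is completed fails the run):
1. the wheel hangs on the stud, flat against the board, and is let go (x of wheel in the frame of stud between -0.004 and 0.004 m and y of wheel in the frame of stud between -0.004 and 0.004 m and z of wheel in the frame of stud between -0.003 and 0.003 m and angle between the z axis of wheel and the z axis of stud, either way round below 0.08 rad and contact force between the fingers and wheel below 0.1 N), for 0.2 s.
2. the cap has clicked over the balls and is fully home on the stud (x of cap in the frame of stud between -0.003 and 0.003 m and y of cap in the frame of stud between -0.003 and 0.003 m and z of cap in the frame of stud between 0.03 and 0.0355 m and angle between the z axis of cap and the z axis of stud, either way round below 0.08 rad), for 0.2 s.
At the end, for the whole second after the job is handed in: Wheel on the stud, untouched by the fingers: within 4 mm of centre, 3 mm of the board, 0.08 rad of square. Cap on the stud: rim at most 35.5 mm above the board (home is 34), within 3 mm of centre and 0.08 rad; the fingers touch it and it is pressed on the stud with over 3 N (all of step 1 and all of step 2 and contact force between cap and panel above 3 N and contact force between the fingers and cap above 3 N); the arm keeps its last pose, push and grip.
It fails at once if the clear cube is pushed more than 30 mm from its place (distance of cube from where it was at the start of the episode above 0.03 m).
It fails at once if the chime bar is pushed more than 30 mm from its place (distance of chime from where it was at the start of the episode above 0.03 m).
It fails at once if the blue puck is pushed more than 30 mm from its place (distance of puck from where it was at the start of the episode above 0.03 m).
It also fails if it takes over 72 s, if anything falls off the work surface, if the arm or the gripper's body presses on something with over 40 N, if the wrist force passes 120 N, or if a joint passes its speed limit or range.

## Working session

There is one attempt and no reset: what is moved stays moved. The work goes in short steps, Python scripts to look and compute and a shell command to move; the robot and the scene stay as the last step left them, time stands still between calls to the robot, and variables do not carry over. Pictures are saved under pics/ and viewed, and the job is handed in when it is done.

```bash
ls; mkdir -p pics
python3 - <<'E'
from bench import *
import cv2
o=get_obs(); print(o)
for n in("scene","top"):
    p,d=camera(n); cv2.imwrite(f"pics/{n}0.png",p[:,:,::-1]); 
    import numpy as np; np.save(f"pics/{n}0d.npy",d)
    c=get_calibration(n); print(n,c)
E
```

```text
pics
{'time_s': 0.0, 'q': array([ 1.11470603e+00,  1.81517575e-01,  1.60802556e+00,  1.38400600e-05,
        1.35378802e+00, -2.06355419e-01]), 'dq': array([-1.76748837e-06,  6.18152958e-04, -1.54435990e-03,  1.32957158e-03,
       -9.80328385e-04, -3.60274481e-04]), 'joint_efforts': array([-1.05847426e-03, -4.44861817e+01, -3.51343453e+01, -3.58713123e-04,
        9.04912275e-03, -4.18276375e-05]), 'eef_pos': array([0.14188041, 0.55667267, 0.24438884]), 'eef_rot': array([-2.89070119e-04,  1.24544644e-01,  9.92213624e-01, -8.19808328e-04]), 'wrist_force': array([ 0.19797023,  0.12478786, -0.27065486]), 'torque': array([ 0.04693295, -0.00289455,  0.01339472]), 'opening': 0.9988036836202251}
scene {'fx': 459.19177850565495, 'fy': 459.19177850565495, 'cx': 254.93922993488846, 'cy': 186.50132930692357, 'k1': 0.06063549018563429, 'world_from_camera': array([[ 0.5311519 ,  0.5238886 , -0.66589669,  1.38603337],
       [ 0.84707513, -0.31120512,  0.43083072, -0.54466328],
       [ 0.01847684, -0.79290107, -0.60907019,  0.95185896],
       [ 0.        ,  0.        ,  0.        ,  1.        ]])}
top {'fx': 407.73603530847976, 'fy': 407.73603530847976, 'cx': 260.6357070005765, 'cy': 192.29959679958725, 'k1': -0.12074865638459403, 'world_from_camera': array([[-1.60652615e-02, -9.98531160e-01,  5.17438858e-02,
         4.00914277e-01],
       [-9.99870443e-01,  1.60956229e-02,  1.70085331e-04,
         6.87482983e-02],
       [-1.00268558e-03, -5.17344496e-02, -9.98660373e-01,
         1.37755347e+00],
       [ 0.00000000e+00,  0.00000000e+00,  0.00000000e+00,
         1.00000000e+00]])}
```

View pics/scene0.png

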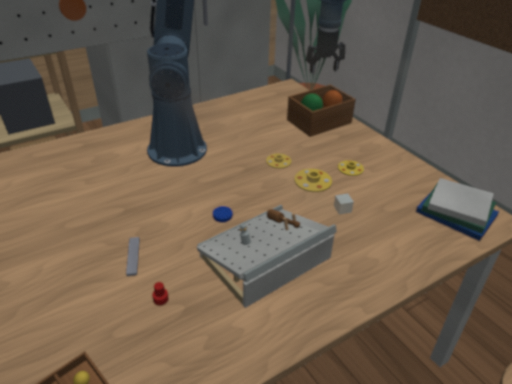

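View pics/top0.png

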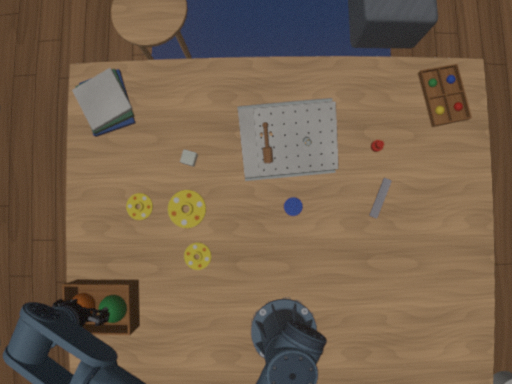

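```bash
cat > h.py <<'E'
import numpy as np, cv2
from bench import *
from scipy.spatial.transform import Rotation as R
def rays(n,uv):
    c=get_calibration(n); uv=np.atleast_2d(uv).astype(float)
    x=(uv-[c['cx'],c['cy']])/[c['fx'],c['fy']]; s=x.copy()
    for _ in range(20): s=x/(1+c['k1']*(s**2).sum(1,keepdims=True))
    T=c['world_from_camera']; d=np.c_[s,np.ones(len(s))]@T[:3,:3].T
    return T[:3,3],d
def plane_z(n,uv,z):
    o,d=rays(n,uv); return o+d*((z-o[2])/d[:,2:])
def plane(n,uv,p,nn):
    o,d=rays(n,uv); return o+d*(((p-o)@nn)/(d@nn))[:,None]
def proj(n,P):
    c=get_calibration(n); T=c['world_from_camera']; q=(np.atleast_2d(P)-T[:3,3])@T[:3,:3]
    s=q[:,:2]/q[:,2:]; s=s*(1+c['k1']*(s**2).sum(1,keepdims=True)); return s*[c['fx'],c['fy']]+[c['cx'],c['cy']]
def tri(uv1,uv2):
    o1,d1=rays('top',uv1);o2,d2=rays('scene',uv2);d1=d1[0];d2=d2[0]
    A=np.c_[d1,-d2]; t=np.linalg.lstsq(A,o2-o1,rcond=None)[0]
    a=o1+t[0]*d1;b=o2+t[1]*d2; return (a+b)/2,np.linalg.norm(a-b)
def pts(n,d,uv):
    uv=np.atleast_2d(uv).astype(int);o,dd=rays(n,uv); return o+dd*d[uv[:,1],uv[:,0]][:,None]
def crop(img,x0,y0,w,h,k,name):
    cv2.imwrite(name,cv2.resize(img[y0:y0+h,x0:x0+w],None,fx=k,fy=k,interpolation=cv2.INTER_CUBIC))
def hsv(img): return cv2.cvtColor(img,cv2.COLOR_BGR2HSV)
E
python3 - <<'E'
from h import *
t=cv2.imread('pics/top0.png');s=cv2.imread('pics/scene0.png')
a=cv2.resize(t[85:265,115:275],None,fx=3,fy=3,interpolation=cv2.INTER_CUBIC); 
crop(t,230,85,170,110,4,'pics/topboard.png'); crop(s,190,130,180,170,3,'pics/sceneboard.png')
cv2.imwrite('pics/topwheels.png',a)
for n,img in(('top',t),('scene',s)):
    H=hsv(img)
    for nm,m in(('yel',cv2.inRange(H,(20,120,80),(35,255,255))),('red',cv2.inRange(H,(0,170,60),(5,255,255))|cv2.inRange(H,(172,170,60),(180,255,255)))):
        k,l,st,c=cv2.connectedComponentsWithStats(m)
        for i in range(1,k):
            if st[i,4]>15: print(n,nm,st[i],c[i])
E
```

```text
top yel [435 106  10   9  71] [439.45070423 109.84507042]
top yel [ 167  189   39   40 1021] [186.36728697 208.47992165]
top yel [126 193  27  28 513] [139.03898635 206.23001949]
top yel [183 242  29  28 538] [197.24163569 255.70817844]
top red [454 103   8   8  50] [457.76 106.24]
top red [372 141  12  10  94] [377.06382979 145.27659574]
scene yel [266 153  26  15 259] [278.41698842 160.30501931]
scene yel [338 160  26  16 294] [350.42176871 167.60544218]
scene yel [294 168  38  24 603] [313.12935323 179.69485904]
scene yel [ 73 371  17  13 177] [ 81.15819209 377.51412429]
scene red [153 283  14  22 228] [159.5745614 293.9254386]
```

View pics/topboard.png

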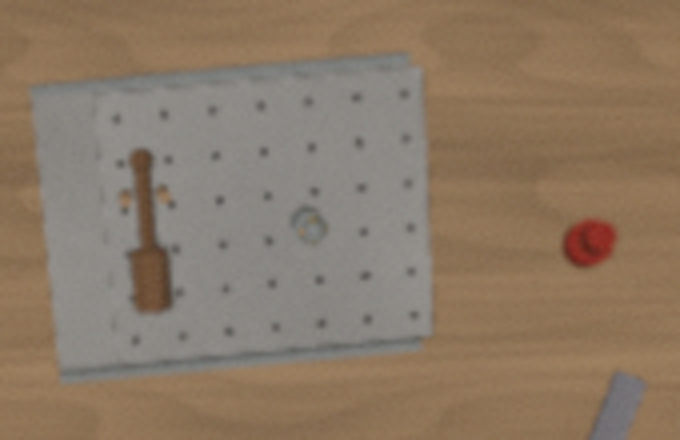

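View pics/sceneboard.png

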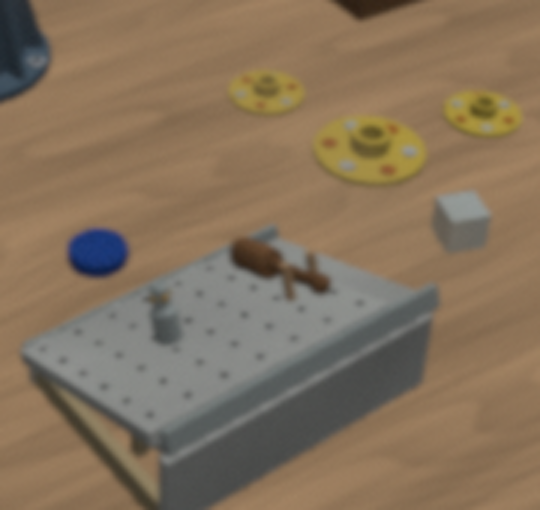

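View pics/topwheels.png

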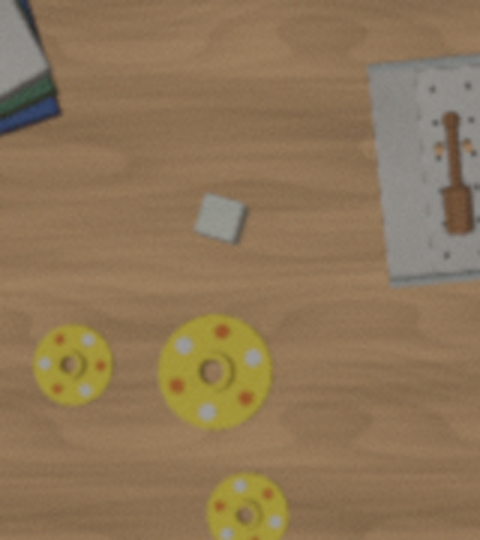

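Run:
```python
from h import *
D={}; I={}
for n in('top','scene'):
    D[n]=np.load(f'pics/{n}0d.npy'); I[n]=cv2.imread(f'pics/{n}0.png')
# wheel
for n,c,r in(('top',(186,209),26),('scene',(313,180),24)):
    m=cv2.inRange(hsv(I[n]),(18,90,60),(38,255,255)); k=np.zeros_like(m);cv2.circle(k,c,r,255,-1); m&=k
    cs=max(cv2.findContours(m,0,1)[0],key=cv2.contourArea); h=cv2.convexHull(cs)
    P=plane_z(n,h.reshape(-1,2),0.008)[:,:2]
    (cc,rr)=cv2.minEnclosingCircle((P*1000).astype(np.float32))
    A=np.c_[2*P,np.ones(len(P))]; s=np.linalg.lstsq(A,(P**2).sum(1),rcond=None)[0]
    print(n,'wheel circ',cc,rr,'ls',s[:2],np.sqrt(s[2]+s[0]**2+s[1]**2), 'ell',plane_z(n,cv2.fitEllipse(h)[0],.008))
    hole=None
# cap
for n in I:
    H=hsv(I[n]); m=cv2.inRange(H,(0,150,40),(6,255,255))|cv2.inRange(H,(170,150,40),(180,255,255))
    k,l,st,c=cv2.connectedComponentsWithStats(m)
    for i in range(1,k):
        if st[i,4]>60:
            uv=np.argwhere(l==i)[:,::-1]; p=pts(n,D[n],uv); z=p[:,2]
            print(n,'cap',c[i],st[i],'z max',np.percentile(z,98), 'top pts', np.median(p[z>0.048],0) if (z>.048).any() else None)
# board plane from depth
import itertools
for n,poly in(('top',[(262,112),(330,106),(334,168),(268,172)]),('scene',[(215,245),(262,222),(310,232),(240,268)])):
    m=np.zeros((384,512),np.uint8);cv2.fillPoly(m,[np.array(poly)],255); uv=np.argwhere((m>0)&(D[n]>0))[:,::-1]; p=pts(n,D[n],uv)
    q=p
    for _ in range(15):
        c=q.mean(0); nn=np.linalg.svd(q-c,full_matrices=False)[2][2]; nn*=np.sign(nn[2]); e=(p-c)@nn; q=p[abs(e)<.004]
    print(n,'plane',c,nn,'tilt',np.degrees(np.arccos(nn[2])),'yaw',np.degrees(np.arctan2(-nn[1],-nn[0])),len(q),len(p), e[abs(e)<.004].std())
    near=np.linalg.norm(uv-{'top':(307.4,141),'scene':(242.7,234)}[n],axis=1)<12
    w=near&(e>.012)
    for u,pp,ee in zip(uv[w],p[w],e[w]): print(u,pp.round(4),ee.round(4))
print(tri((307.4,141),(242.7,227.3)))
```

```text
top wheel circ (421.3888244628906, 320.72808837890625) 68.0518569946289 ls [0.42134338 0.32054451] 0.0675361522925609 ell [[0.4212117  0.32032902 0.008     ]]
scene wheel circ (421.9572448730469, 316.82659912109375) 71.68708801269531 ls [0.42164843 0.31674085] 0.06970060344550297 ell [[0.42355332 0.31552718 0.008     ]]
top cap [377.         145.08411215] [371 140  13  11 107] z max 0.06033328540446107 top pts [ 0.62546033 -0.32650661  0.05512765]
scene cap [159.75       293.78787879] [153 282  15  23 264] z max 0.055573617802939804 top pts [ 0.62620785 -0.33030481  0.05287005]
top plane [ 0.63602237 -0.06105208  0.0841115 ] [-0.34239106 -0.02786226  0.93914432] tilt 20.09165087294589 yaw 4.652225177055412 3439 4229 0.002002279485523779
[306 137] [ 0.6395 -0.0772  0.1046] 0.0185
[307 137] [ 0.639  -0.08    0.1072] 0.0212
[308 137] [ 0.64   -0.0839  0.1014] 0.0155
[304 138] [ 0.6377 -0.0715  0.0976] 0.0124
[305 138] [ 0.6356 -0.0734  0.1088] 0.0237
[306 138] [ 0.634  -0.0756  0.1173] 0.0323
[307 138] [ 0.6351 -0.0795  0.1109] 0.026
[308 138] [ 0.634  -0.082   0.1166] 0.0318
[309 138] 
[... 5374 characters left out ...]
1  0.1018] 0.0162
[241 239] [ 0.6261 -0.0932  0.0966] 0.0156
[242 239] [ 0.6296 -0.0923  0.099 ] 0.0166
[243 239] [ 0.6309 -0.0899  0.099 ] 0.016
[244 239] [ 0.6326 -0.0878  0.0993] 0.0157
[245 239] [ 0.6338 -0.0855  0.0992] 0.0151
[246 239] [ 0.6385 -0.0853  0.1029] 0.017
[247 239] [ 0.6364 -0.0809  0.099 ] 0.0139
[241 240] [ 0.6286 -0.0947  0.0958] 0.0139
[242 240] [ 0.6291 -0.092   0.0948] 0.0128
[243 240] [ 0.6322 -0.0907  0.0967] 0.0135
[244 240] [ 0.6333 -0.0883  0.0964] 0.0128
[245 240] [ 0.6371 -0.0875  0.0992] 0.0141
[246 240] [ 0.6365 -0.084   0.0969] 0.0121
[245 241] [ 0.6404 -0.0895  0.0993] 0.0131
(array([ 0.62074761, -0.08116183,  0.12865744]), np.float64(0.006358090754659865))
```

Run:
```python
import bench
print([x for x in dir(bench) if not x.startswith('_')]); print(getattr(bench,'tip_extent',None))
from h import *
D=np.load('pics/top0d.npy'); S=np.load('pics/scene0d.npy')
n=np.array([-np.sin(.349)*np.cos(.0785),-np.sin(.349)*np.sin(.0785),np.cos(.349)])
uv=np.array([(u,v) for u in range(300,316) for v in range(133,150)]); p=pts('top',D,uv); c=np.array([.636,-.06105,.0841]); e=(p-c)@n
q=p[(e>.044)]; print('top neck',q.mean(0),len(q), 'e',np.percentile((q-c)@n,90))
tip=q.mean(0)+n*(.054-((q-c)@n).mean()); print('tip',tip,'base',tip-.054*n)
print(proj('scene',[tip,tip-.054*n]),proj('top',[tip,tip-.054*n]))
W=np.array([[.4214,.3205,.03]]); print('wheel hub proj scene',proj('scene',W))
uv=np.array([(u,v) for u in range(176,198) for v in range(198,220)]); p=pts('top',D,uv); h=p[(p[:,2]>.02)]; print('hub',h.mean(0),len(h),np.percentile(h[:,2],[50,90]))
```

```text
['MotionError', 'camera', 'get_calibration', 'get_obs', 'hand_in', 'tip_extent']
0.014
top neck [ 0.61055751 -0.07451119  0.17464622] 29 e 0.05581325024301574
tip [ 0.62423534 -0.07343527  0.13694287] base [ 0.64264422 -0.0719872   0.08619825]
[[247.12607068 224.72644247]
 [251.01948747 242.67484646]] [[306.06617971 139.95555572]
 [303.73352253 137.12568455]]
wheel hub proj scene [[314.26142761 173.7712146 ]]
hub [0.41980083 0.30386525 0.11478248] 110 [0.02947437 0.03398572]
```

```bash
python3 -c "
from h import *
t=cv2.imread('pics/top0.png');crop(t,160,182,54,54,10,'pics/wheelcrop.png')
s=cv2.imread('pics/scene0.png');crop(s,225,210,40,50,10,'pics/studcrop.png')"
```

```text
(no output)
```

View pics/wheelcrop.png

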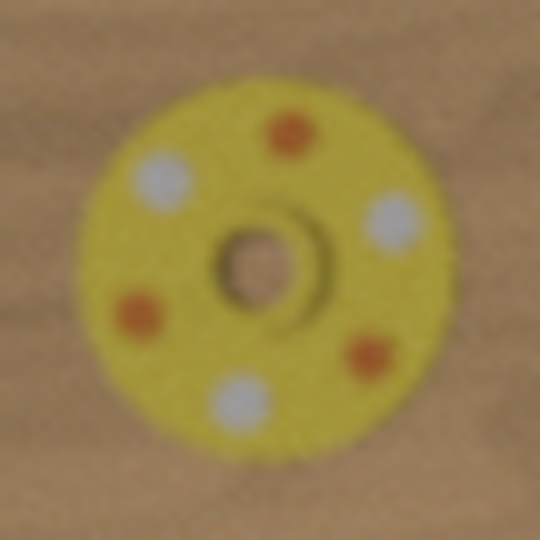

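View pics/studcrop.png

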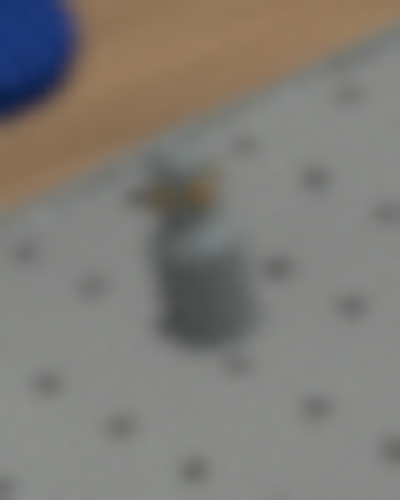

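Run:
```python
from h import *
n=np.array([-np.sin(.349)*np.cos(.0785),-np.sin(.349)*np.sin(.0785),np.cos(.349)])
c=(np.array([.636,-.06105,.0841]))
cs=np.array([ 0.65758944, -0.0568024 ,  0.09258382])
print('plane disagreement',(cs-c)@n)
for nm,uv,pc in(('top',(308,142),c),('top',(308.3,141.7),c),('scene',(243,225.7),cs)):
    t=plane(nm,uv,pc+.054*n,n)[0]; print(nm,t,'base',t-.054*n)
b=plane('scene',(245.3,241.5),cs,n)[0]; print('scene base',b)
b=plane('scene',(243,229.7),cs+.043*n,n)[0]; print('scene balls->base',b-.043*n)
print(tri((308,142),(243,225.7)))
o=get_obs(); r=R.from_quat(o['eef_rot'],scalar_first=True).as_matrix(); print(r)
w=np.array([.4215,.3187,.25]); print('shift mm to above wheel',r.T@(w-o['eef_pos'])*1000)
```

```text
plane disagreement 0.0004985176675488842
top [ 0.61820801 -0.0795236   0.13458256] base [ 0.63661689 -0.07807553  0.08383794]
top [ 0.61908057 -0.08044047  0.13487294] base [ 0.63748945 -0.0789924   0.08412832]
scene [ 0.62101984 -0.08413275  0.13600159] base [ 0.63942872 -0.08268468  0.08525697]
scene base [ 0.6259778  -0.07970064  0.08046247]
scene balls->base [ 0.6391443  -0.0850186   0.08508719]
(array([ 0.61800127, -0.08087504,  0.13208072]), np.float64(0.002468608991129993))
[[-9.68967322e-01  2.47187799e-01 -7.21245265e-04]
 [ 2.47188627e-01  9.68966249e-01 -1.48003402e-03]
 [ 3.33015968e-04 -1.61238822e-03 -9.99998645e-01]]
shift mm to above wheel [-329.73466502 -161.51906889   -5.38510779]
```

```bash
python3 -m jog '[[[-330,-161,-5],[0,0,0],0.7],[[-330,-161,-5],[0,0,0],0.7],[[-330,-161,-5],[0,0,0],0.7],[[-330,-161,-5],[0,0,0],0.7],[[-330,-161,-5],[0,0,0],0.7],[[-330,-161,-5],[0,0,0],0.7],[[-330,-161,-5],[0,0,0],0.7],[[-330,-161,-5],[0,0,0],0.7],[[-330,-161,-5],[0,0,0],0.7],[[-330,-161,-5],[0,0,0],0.7],[[-330,-161,125],[0,0,0],0.7],[[-330,-161,125],[0,0,0],0.7],[[-330,-161,125],[0,0,0],0.7],[[-330,-161,125],[0,0,0],0.7],[[-330,-161,125],[0,0,0],0.7],[[-330,-161,125],[0,0,0],0.7]]'
python3 - <<'E'
from h import *
for n in('top','scene'):
    p,d=camera(n); b=p[:,:,::-1]; cv2.imwrite(f'pics/{n}1.png',b)
    c=(188,208) if n=='top' else (313,160); crop(b,c[0]-50,c[1]-50,100,100,6,f'pics/{n}1c.png')
print(get_obs()['time_s'])
E
```

```text
time_s: 1.43
eef_pos: [0.4223, 0.3196, 0.121]
eef_rot: [0.0, 0.124, 0.992, -0.0]
wrist_force: [0.6, -1.1, 0.9]
opening: 0.698
1.5333
```

View pics/top1c.png

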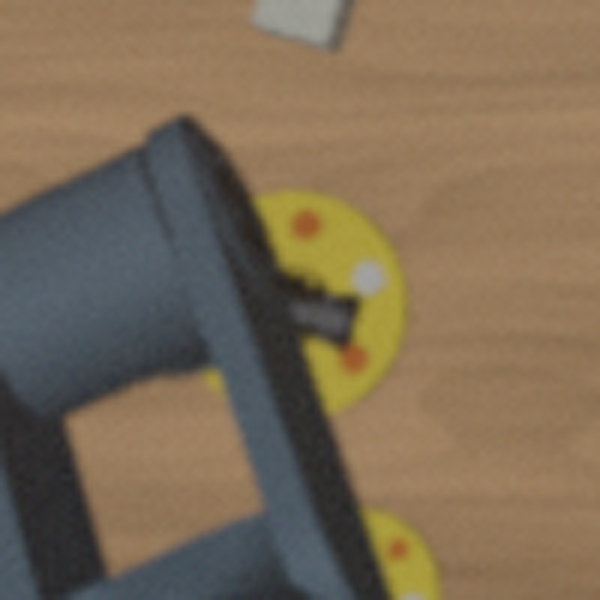

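View pics/scene1c.png

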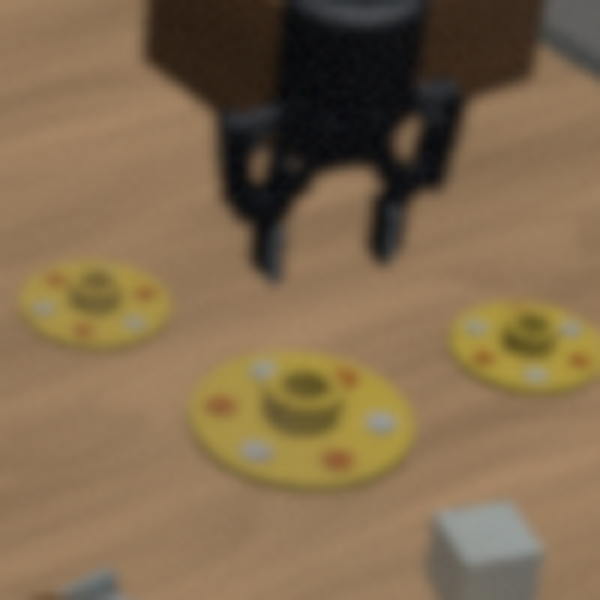

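Run:
```python
from h import *
print(proj('scene',[[.4223,.3196,.107],[.4223,.3196,.112]]))
for z in(.107,.110): print(plane_z('scene',(317.2,155),z))
print('hub top',plane_z('scene',(313.9,174.2),.03))
m=cv2.inRange(hsv(cv2.imread('pics/top0.png')),(18,90,60),(38,255,255))
```

```text
[[316.48106568 155.22985533]
 [316.63350052 153.97162666]]
[[0.42242905 0.32252088 0.107     ]]
[[0.4258507 0.3194416 0.11     ]]
hub top [[0.42275511 0.3178832  0.03      ]]
```

```bash
python3 -m jog '[[[0,-1,40],[0,0,0],0.7],[[0,-1,75],[0,0,0],0.7],[[0,-1,90],[0,0,0],0.7],[[0,-1,95],[0,0,0],0.7],[[0,-1,95],[0,0,0],0.7],[[0,-1,95],[0,0,0],0.7]]'
python3 -m jog '[[[0,0,0],[0,0,0],0.5],[[0,0,0],[0,0,0],0.3],[[0,0,0],[0,0,0],0.3],[[0,0,0],[0,0,0],0.3],[[0,0,0],[0,0,0],0.3],[[0,0,0],[0,0,0],0.3]]'
```

```text
time_s: 2.03
eef_pos: [0.4255, 0.3201, 0.0298]
eef_rot: [0.003, 0.124, 0.992, 0.002]
wrist_force: [0.8, 0.2, 0.4]
opening: 0.701
time_s: 2.53
eef_pos: [0.4273, 0.321, 0.033]
eef_rot: [0.005, 0.124, 0.992, 0.003]
wrist_force: [-3.2, -1.7, 10.0]
opening: 0.503
```

```bash
python3 -m jog '[[[0,0,-1],[0,0,0],0.3],[[0,0,-1],[0,0,0],0.3]]'
python3 - <<'E'
from h import *
p,d=camera('scene'); b=p[:,:,::-1]; cv2.imwrite('pics/scene2.png',b); crop(b,268,120,90,90,7,'pics/scene2c.png')
o=get_obs();print(o)
E
```

```text
time_s: 2.7
eef_pos: [0.4291, 0.3219, 0.0362]
eef_rot: [0.007, 0.124, 0.992, 0.004]
wrist_force: [-0.0, -0.2, -0.9]
opening: 0.506
{'time_s': 2.75, 'q': array([ 4.22751490e-01,  3.77191329e-01,  1.84617356e+00, -1.34449466e-03,
        9.03071752e-01, -8.98278435e-01]), 'dq': array([ 0.00085704,  0.01699793,  0.01300056, -0.00042033, -0.00178353,
       -0.00017241]), 'joint_efforts': array([ 3.92157782e-02, -4.57294071e+01, -2.63627386e+01,  3.91153653e-04,
       -2.60725454e-02,  5.94978374e-04]), 'eef_pos': array([0.42865021, 0.32165866, 0.03557948]), 'eef_rot': array([0.0067462 , 0.12414621, 0.99223486, 0.00349224]), 'wrist_force': array([-0.51221347,  0.05937557, -0.15373305]), 'torque': array([-0.04589047, -0.01438549, -0.0201421 ]), 'opening': 0.5021245013162742}
```

View pics/scene2c.png

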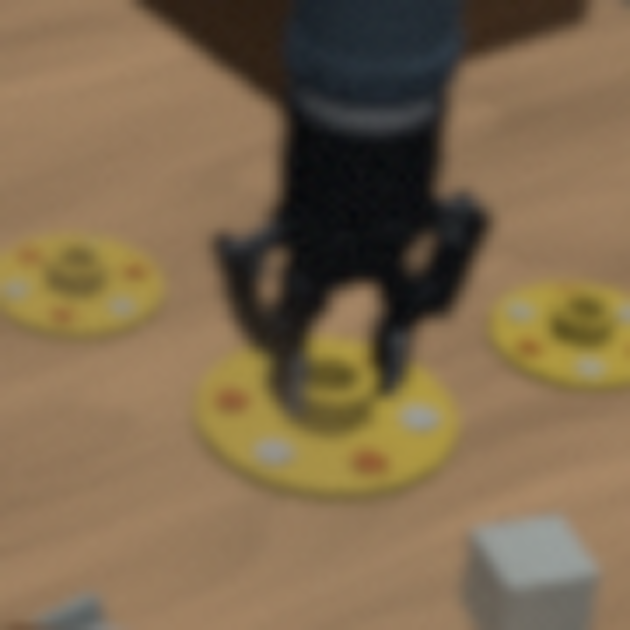

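```bash
python3 -m jog '[[[0,0,-20],[0,0,0],0.3],[[0,0,-50],[0,0,0],0.3],[[0,0,-90],[0,0,0],0.3],[[0,0,-130],[0,0,0],0.3],[[0,0,-150],[0,0,0],0.3],[[0,0,-150],[0,0,0],0.3],[[0,0,-150],[0,0,0],0.3]]'
python3 - <<'E'
from h import *
p,d=camera('scene'); b=p[:,:,::-1]; cv2.imwrite('pics/scene3.png',b);np.save('pics/scene3d.npy',d); crop(b,268,70,90,90,7,'pics/scene3c.png')
p,d=camera('top'); b=p[:,:,::-1]; cv2.imwrite('pics/top3.png',b);np.save('pics/top3d.npy',d);crop(b,138,160,90,90,7,'pics/top3c.png')
o=get_obs();print(o['eef_pos'],o['wrist_force'],o['opening'],o['eef_rot'])
E
```

```text
time_s: 3.33
eef_pos: [0.4274, 0.3213, 0.1872]
eef_rot: [0.008, 0.124, 0.992, 0.004]
wrist_force: [-0.4, 0.1, -1.7]
opening: 0.505
[0.42556339 0.32041625 0.18413839] [-0.23204981  0.0049026  -0.56220795] 0.5014276532094951 [0.0057296  0.12417749 0.99223934 0.00286625]
```

View pics/scene3c.png

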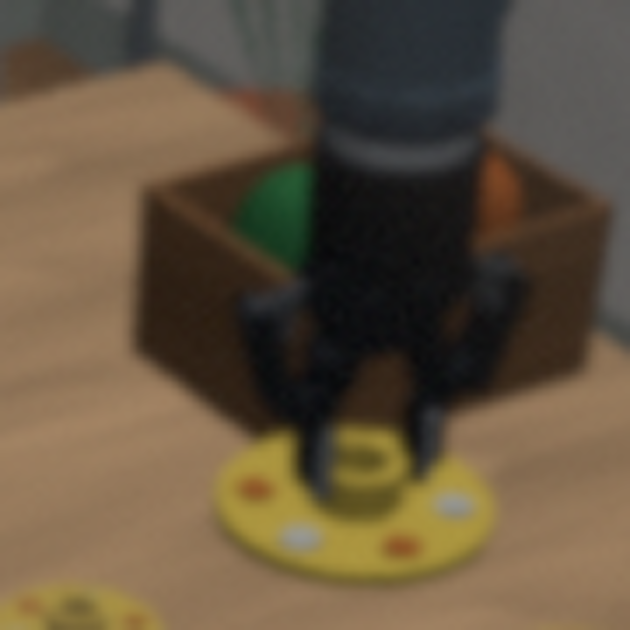

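View pics/top3c.png

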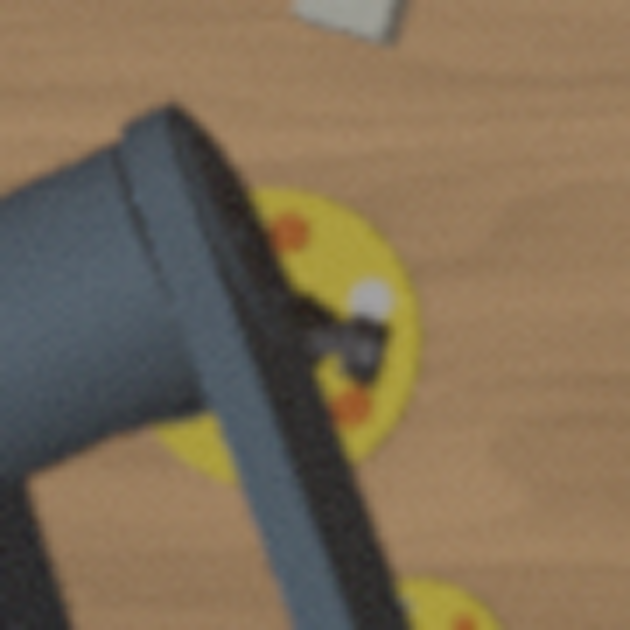

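```bash
cat > wheel.py <<'E'
from h import *
def measure(b,d,seedc,rad,n='scene'):
    # disc upper face: plane fit from depth, circle fit of outline cast on the plane
    m=cv2.inRange(hsv(b),(18,90,50),(38,255,255)); k=np.zeros_like(m);cv2.circle(k,seedc,rad,255,-1); m&=k
    cnt,l,st,c=cv2.connectedComponentsWithStats(m); i=1+np.argmax(st[1:,4]); m=(l==i).astype(np.uint8)
    uv=np.argwhere(cv2.erode(m,np.ones((3,3)))>0)[:,::-1]; uv=uv[d[uv[:,1],uv[:,0]]>0]; p=pts(n,d,uv)
    q=p[np.linalg.norm(p-np.median(p,0),axis=1)<.09]
    rng=np.random.default_rng(0);best=0
    for _ in range(400):
        a=q[rng.choice(len(q),3,False)]; nn=np.cross(a[1]-a[0],a[2]-a[0]); L=np.linalg.norm(nn)
        if L<5e-4: continue
        nn/=L; s=abs((q-a[0])@nn)<.003
        if s.sum()>best: best=s.sum();inl=s
    for _ in range(5):
        c=q[inl].mean(0); nn=np.linalg.svd(q[inl]-c,full_matrices=False)[2][2]; nn*=np.sign(nn[2]); inl=abs((q-c)@nn)<.003
    cs=max(cv2.findContours(m,0,1)[0],key=cv2.contourArea).reshape(-1,2)
    P=plane(n,cs.astype(float),c,nn)
    x=np.cross([0,1,0],nn);x/=np.linalg.norm(x);y=np.cross(nn,x); Q=np.c_[(P-c)@x,(P-c)@y]
    from scipy.optimize import least_squares
    f=least_squares(lambda v:np.hypot(Q[:,0]-v[0],Q[:,1]-v[1])-.0655,[0,0],loss='soft_l1',f_scale=.0015)
    ctr=c+f.x[0]*x+f.x[1]*y
    return ctr,nn,np.median(abs(f.fun)),len(q),inl.sum()
E
python3 - <<'E'
from wheel import *
o=get_obs(); r=R.from_quat(o['eef_rot'],scalar_first=True).as_matrix()
for n,c,rad in(('scene',(319,141),24),('top',(180,206),34)):
    ctr,nn,e,a,i=measure(cv2.imread(f'pics/{n}3.png'),np.load(f'pics/{n}3d.npy'),c,rad,n)
    print(n,ctr,nn,e,a,i,'normal in tool',r.T@nn,'ctr in tool mm',r.T@(ctr-o['eef_pos'])*1000)
E
```

```text
scene [0.42597892 0.31711502 0.16057989] [-1.44539022e-02 -9.53299251e-04  9.99895082e-01] 0.003210263086317843 456 305 normal in tool [ 0.00311494  0.002625   -0.9999917 ] ctr in tool mm [-0.96521287 -3.26450259 23.54750961]
top [0.41368981 0.33156336 0.15794095] [-0.01373304  0.0396451   0.99911945] 0.00955915985302086 240 202 normal in tool [ 0.01243052  0.04214277 -0.99903427] ctr in tool mm [14.53316179  7.6912688  26.09937473]
```

```bash
cat > tgt.py <<'E'
from h import *
yaw=.0785;t=np.radians(20)
N=np.array([-np.sin(t)*np.cos(yaw),-np.sin(t)*np.sin(yaw),np.cos(t)])
Y=np.array([-np.sin(yaw),np.cos(yaw),0]); Z=-N; RD=np.c_[np.cross(Y,Z),Y,Z]
def go(P,Rd=RD):
    o=get_obs(); r=R.from_quat(o['eef_rot'],scalar_first=True).as_matrix()
    print('t',o['time_s'],'now',o['eef_pos'].round(4),'shift mm',(r.T@(P-o['eef_pos'])*1000).round(1),'rotvec',R.from_matrix(r.T@Rd).as_rotvec().round(4),'F',o['wrist_force'].round(1))
E
python3 - <<'E'
from tgt import *
print(RD)
go(np.array([.638,-.0795,.0845])+N*(.085+.0315))
E
```

```text
[[-0.9367988  -0.0784194   0.34096688]
 [-0.07369013  0.99692046  0.02682102]
 [-0.34202014  0.         -0.93969262]]
t 3.4333 now [0.4256 0.3204 0.1841] shift mm [-266.8 -348.    -9.5] rotvec [-0.0519 -0.3342 -0.325 ] F [-0.2  0.  -0.6]
```

```bash
python3 -m jog '[[[0,-20,-30],[0,0,0],0.3],[[-25,-40,-55],[0,0,0],0.3],[[-55,-70,-60],[-0.01,-0.07,-0.07],0.3],[[-80,-105,-60],[-0.02,-0.13,-0.13],0.3],[[-105,-137,-60],[-0.03,-0.2,-0.2],0.3],[[-130,-170,-60],[-0.04,-0.26,-0.26],0.3],[[-155,-202,-60],[-0.05,-0.33,-0.325],0.3],[[-180,-235,-60],[-0.052,-0.334,-0.325],0.3],[[-205,-267,-60],[-0.052,-0.334,-0.325],0.3],[[-230,-300,-60],[-0.052,-0.334,-0.325],0.3],[[-255,-332,-60],[-0.052,-0.334,-0.325],0.3],[[-267,-348,-50],[-0.052,-0.334,-0.325],0.3],[[-267,-348,-30],[-0.052,-0.334,-0.325],0.3],[[-267,-348,-10],[-0.052,-0.334,-0.325],0.3],[[-267,-348,-10],[-0.052,-0.334,-0.325],0.3],[[-267,-348,-10],[-0.052,-0.334,-0.325],0.3],[[-267,-348,-10],[-0.052,-0.334,-0.325],0.3]]'
python3 - <<'E'
from tgt import *
for n,x,y in(('scene',190,160),('top',255,90)):
    p,d=camera(n); b=p[:,:,::-1]; cv2.imwrite(f'pics/{n}4.png',b);np.save(f'pics/{n}4d.npy',d); crop(b,x,y,110,100,6,f'pics/{n}4c.png')
go(np.array([.638,-.0795,.0845])+N*(.085+.0315))
E
```

```text
time_s: 4.85
eef_pos: [0.5983, -0.0823, 0.1942]
eef_rot: [0.173, -0.039, 0.984, 0.007]
wrist_force: [0.9, 0.2, -0.5]
opening: 0.503
t 4.95 now [ 0.5991 -0.0825  0.1957] shift mm [ 1.4 -0.1  1.4] rotvec [-0.0004  0.0015  0.0009] F [-0.1  0.  -0.9]
```

View pics/scene4c.png

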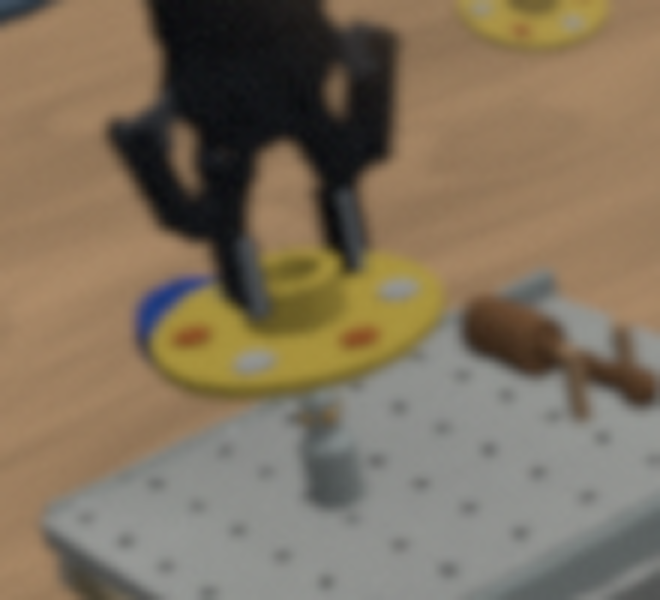

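View pics/top4c.png

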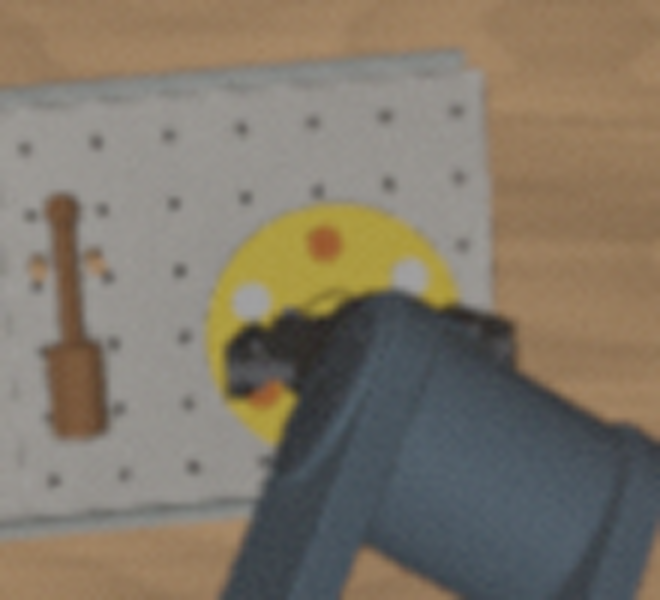

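Run:
```python
from wheel import *
from tgt import N,Y,RD
X=np.cross(Y,N)
c0={'top':np.array([.636,-.06105,.0841]),'scene':np.array([.65758944,-.0568024,.09258382])}
tip={'top':(308.1,141.9),'scene':(243,225.7)}
for n,c,rad in(('scene',(239,213),30),('top',(310,142),26)):
    b=cv2.imread(f'pics/{n}4.png');d=np.load(f'pics/{n}4d.npy')
    ctr,nn,e,a,i=measure(b,d,c,rad,n)
    t=plane(n,tip[n],c0[n]+.054*N,N)[0]
    v=ctr-t; print(n,ctr.round(4),'n',nn.round(3),'angle to N',np.arccos(nn@N).round(3),'n in XY',(nn@X).round(3),(nn@Y).round(3),e.round(4),a,i,'tip',t.round(4),'offset x,y,z mm',(v@X*1e3).round(1),(v@Y*1e3).round(1),(v@N*1e3).round(1))
```

```text
scene [ 0.6066 -0.0863  0.1696] n [-0.324 -0.025  0.946] angle to N 0.018 n in XY 0.018 0.001 0.0028 563 406 tip [ 0.621  -0.0841  0.136 ] offset x,y,z mm -2.2 -1.0 36.5
top [ 0.5959 -0.09    0.1672] n [-0.308 -0.017  0.951] angle to N 0.036 n in XY 0.036 0.007 0.008 322 237 tip [ 0.6185 -0.0798  0.1347] offset x,y,z mm -10.8 -8.4 38.6
```

```bash
python3 -c "
from h import *
s=cv2.imread('pics/scene4.png');crop(s,210,190,60,45,13,'pics/scene4d.png')
s=cv2.imread('pics/top4.png');crop(s,285,115,55,55,11,'pics/top4d.png')"
```

```text
(no output)
```

View pics/scene4d.png

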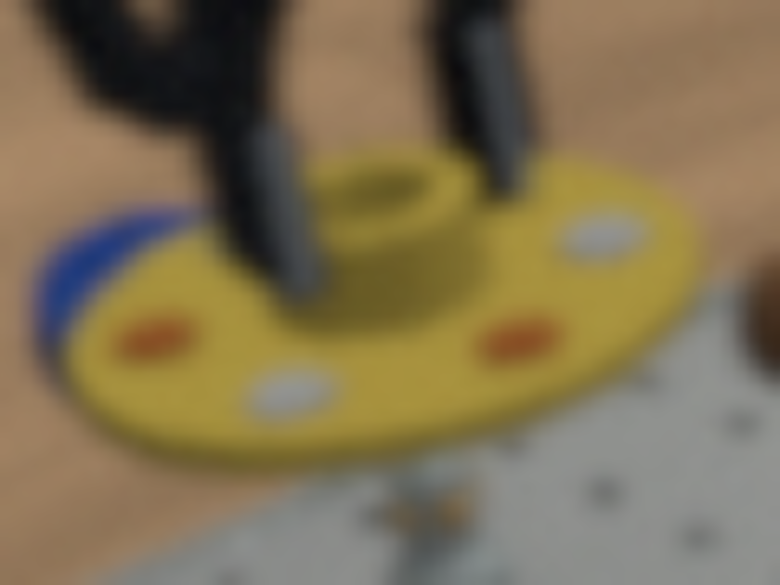

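View pics/top4d.png

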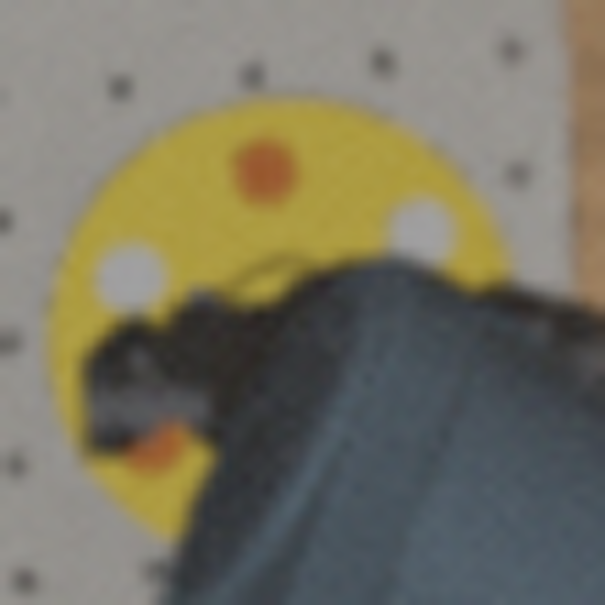

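```bash
cat > rel.py <<'E'
from tgt import *
X=np.cross(Y,N)
c0={'top':np.array([.636,-.06105,.0841]),'scene':np.array([.65758944,-.0568024,.09258382])}
tip={'top':(308.1,141.9),'scene':(243,225.7)}
def rep(n,ctr):
    t=plane(n,tip[n],c0[n]+.054*N,N)[0]; v=(ctr-t)*1e3; print(n,'ctr',ctr.round(4),'tip',t.round(4),'offset X upslope,Y,N mm',(v@X).round(1),(v@Y).round(1),(v@N).round(1))
E
python3 - <<'E'
from rel import *
o=get_obs(); r=R.from_quat(o['eef_rot'],scalar_first=True).as_matrix()
pl=o['eef_pos']+r[:,2]*.0235; nn=-r[:,2]
cv=lambda a,k,off:(np.array(a,float)+.5)/k-.5+off
S=plane('scene',cv([(155,338),(605,237),(293,392),(520,338)],13,(210,190)),pl,nn)
print('AD mm',np.linalg.norm(S[0]-S[1])*1e3,'AB,BC,CD',[round(np.linalg.norm(S[i]-S[j])*1e3,1) for i,j in((0,2),(2,3),(3,1))])
rep('scene',(S[0]+S[1])/2); rep('scene',S[0]+S[3]-S[2]); print('tool',r.T@((S[0]+S[1])/2-o['eef_pos'])*1e3)
T=plane('top',cv([(133,277),(265,172),(420,232)],11,(285,115)),pl,nn)
print([np.linalg.norm(T[i]-T[i+1])*1e3 for i in(0,1)]); c=T[0]+T[2]-T[1]; rep('top',c); print('tool',r.T@(c-o['eef_pos'])*1e3)
E
```

```text
AD mm 92.0978679563048 AB,BC,CD [np.float64(47.5), np.float64(45.2), np.float64(44.6)]
scene ctr [ 0.6029 -0.0861  0.172 ] tip [ 0.621  -0.0841  0.136 ] offset X upslope,Y,N mm -4.8 -0.5 40.1
scene ctr [ 0.6014 -0.0864  0.1714] tip [ 0.621  -0.0841  0.136 ] offset X upslope,Y,N mm -6.4 -0.7 40.1
tool [ 4.91633719 -3.85872768 23.5       ]
[np.float64(45.15701252658552), np.float64(45.76497371425032)]
top ctr [ 0.6022 -0.0831  0.1718] tip [ 0.6185 -0.0798  0.1347] offset X upslope,Y,N mm -2.8 -1.9 40.6
tool [ 5.33246697 -0.78439667 23.5       ]
```

Run:
```python
from rel import *
o=get_obs(); r=R.from_quat(o['eef_rot'],scalar_first=True).as_matrix()
cv=lambda a,k,off:(np.array(a,float)+.5)/k-.5+off
# centre pixel: project the centre
pl=o['eef_pos']+r[:,2]*.0235; nn=-r[:,2]
S=plane('scene',cv([(155,338),(605,237)],13,(210,190)),pl,nn).mean(0)
T=plane('top',cv([(133,277),(265,172),(420,232)],11,(285,115)),pl,nn);T=T[0]+T[2]-T[1]
w,g=tri(proj('top',T)[0],proj('scene',S)[0]); s,g2=tri((308.1,141.9),(243,225.7))
v=(w-s)*1e3; print(w,g,s,g2,v@X,v@Y,v@N,'tool',r.T@(w-o['eef_pos'])*1e3)
```

```text
[ 0.60189155 -0.08421033  0.17040081] 0.002263462880273807 [ 0.61828061 -0.08110696  0.13240953] 0.0023593516364501313 -2.588152746254744 -1.8085930767650977 41.371488235608325 tool [ 6.23502571 -1.90271507 24.70234271]
```

```bash
python3 -m jog '[[[-3,1.8,10],[0,0,0],0.3],[[-3,1.8,25],[0,0,0],0.3],[[-3,1.8,25],[0,0,0],0.3],[[-3,1.8,25],[0,0,0],0.3],[[-3,1.8,25],[0,0,0],0.3]]'
python3 - <<'E'
from rel import *
for n,x,y in(('scene',205,185),('top',280,115)):
    p,d=camera(n); b=p[:,:,::-1]; cv2.imwrite(f'pics/{n}5.png',b);np.save(f'pics/{n}5d.npy',d); crop(b,x,y,70,60,10,f'pics/{n}5c.png')
go(np.array([.638,-.0795,.0845])+N*(.085+.0315-.025))
E
```

```text
time_s: 5.37
eef_pos: [0.6106, -0.0797, 0.1737]
eef_rot: [0.174, -0.039, 0.984, 0.007]
wrist_force: [0.1, 0.4, -0.8]
opening: 0.503
t 5.4667 now [ 0.6107 -0.0799  0.1741] shift mm [ 5.1 -1.7  2. ] rotvec [-0.0009  0.0026  0.0012] F [-0.3 -0.8 -0.5]
```

View pics/scene5c.png

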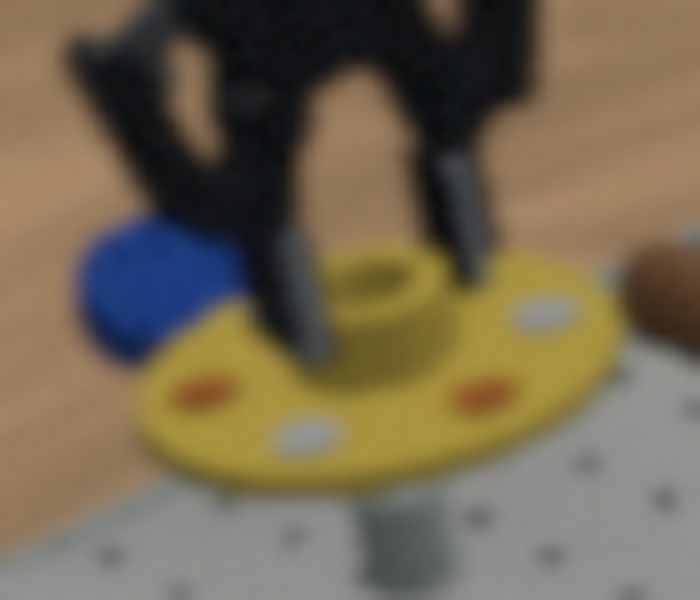

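View pics/top5c.png

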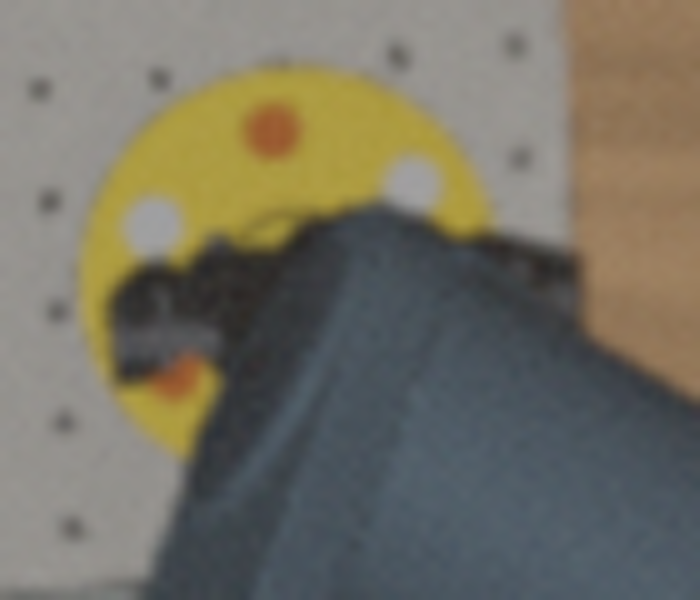

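```bash
cat >> rel.py <<'E'
cvt=lambda a,k,off:(np.array(a,float)+.5)/k-.5+off
def both(AD,ks,os_,L,kt,ot,h=.0247):
    o=get_obs(); r=R.from_quat(o['eef_rot'],scalar_first=True).as_matrix()
    pl=o['eef_pos']+r[:,2]*h; nn=-r[:,2]
    S=plane('scene',cvt(AD,ks,os_),pl,nn).mean(0)
    T=plane('top',cvt(L,kt,ot),pl,nn);T=T[0]+T[2]-T[1]
    rep('scene',S);rep('top',T)
    w,g=tri(proj('top',T)[0],proj('scene',S)[0]); s,g2=tri((308.1,141.9),(243,225.7))
    v=(w-s)*1e3; print('tri offset X,Y,N',(v@X).round(1),(v@Y).round(1),(v@N).round(1),'tool',(r.T@(w-o['eef_pos'])*1e3).round(1))
E
python3 - <<'E'
from rel import *
both([(206,393),(547,313)],10,(205,185),[(153,227),(272,129),(413,184)],10,(280,115))
E
```

```text
scene ctr [ 0.6121 -0.0811  0.1483] tip [ 0.621  -0.0841  0.136 ] offset X upslope,Y,N mm -4.0 3.7 14.5
top ctr [ 0.6136 -0.0807  0.1489] tip [ 0.6185 -0.0798  0.1347] offset X upslope,Y,N mm 0.2 -0.5 15.0
tri offset X,Y,N 1.1 0.3 17.5 tool [ 6.3 -1.4 24.2]
```

```bash
python3 -m jog '[[[0.5,0,8],[0,0,0],0.3],[[0.5,0,16],[0,0,0],0.3],[[0.5,0,20],[0,0,0],0.3],[[0.5,0,20],[0,0,0],0.3],[[0.5,0,20],[0,0,0],0.3]]'
python3 - <<'E'
from rel import *
for n,x,y in(('scene',205,185),('top',280,115)):
    p,d=camera(n); b=p[:,:,::-1]; cv2.imwrite(f'pics/{n}6.png',b);np.save(f'pics/{n}6d.npy',d); crop(b,x,y,70,60,10,f'pics/{n}6c.png')
go(np.array([.638,-.0795,.0845])+N*(.085+.0315-.045))
E
```

```text
time_s: 5.88
eef_pos: [0.6168, -0.0793, 0.1544]
eef_rot: [0.174, -0.039, 0.984, 0.007]
wrist_force: [0.3, 0.6, -1.3]
opening: 0.503
t 5.9833 now [ 0.6171 -0.0794  0.1551] shift mm [ 4.6 -1.7  2. ] rotvec [-0.0008  0.0024  0.0011] F [-0.2  0.1 -0.9]
```

View pics/scene6c.png

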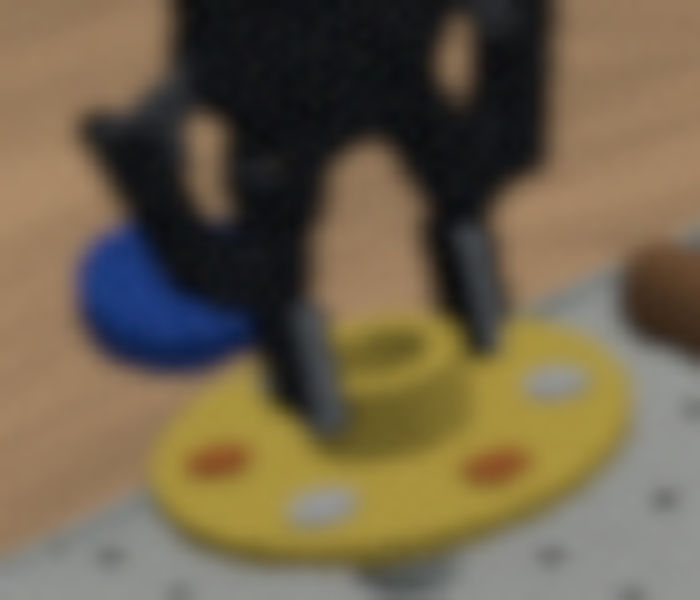

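View pics/top6c.png

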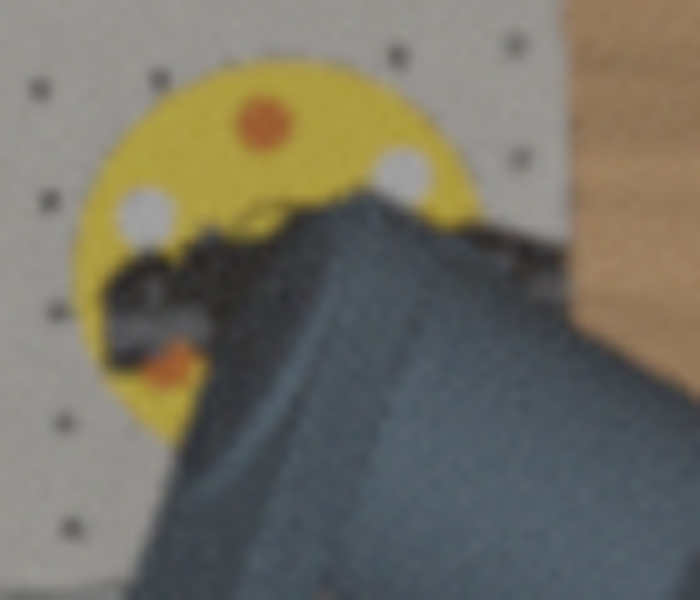

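```bash
python3 - <<'E'
from rel import *
both([(218,460),(559,383)],10,(205,185),[(146,217),(264,123),(403,176)],10,(280,115))
E
python3 -m jog '[[[0,0,3],[0,0,0],0.3],[[0,0,6],[0,0,0],0.3],[[0,0,9],[0,0,0],0.3],[[0,0,10],[0,0,0],0.3],[[0,0,10],[0,0,0],0.3],[[0,0,10],[0,0,0],0.3]]'
```

```text
scene ctr [ 0.6186 -0.0813  0.1293] tip [ 0.621  -0.0841  0.136 ] offset X upslope,Y,N mm -4.3 3.0 -5.6
top ctr [ 0.6207 -0.0803  0.1301] tip [ 0.6185 -0.0798  0.1347] offset X upslope,Y,N mm 0.4 -0.6 -5.1
tri offset X,Y,N 1.0 -0.1 -2.6 tool [ 5.8 -1.9 24.2]
time_s: 6.48
eef_pos: [0.6205, -0.0791, 0.1455]
eef_rot: [0.175, -0.039, 0.984, 0.006]
wrist_force: [-0.7, 0.4, -2.3]
opening: 0.501
```

```bash
python3 -m jog '[[[0,0,3],[0,0,0],0.3],[[0,0,6],[0,0,0],0.3],[[0,0,7],[0,0,0],0.3],[[0,0,7],[0,0,0],0.3],[[0,0,7],[0,0,0],0.3]]'
python3 - <<'E'
from rel import *
p,d=camera('scene'); b=p[:,:,::-1]; cv2.imwrite('pics/scene7.png',b); crop(b,205,185,70,60,10,'pics/scene7c.png')
go(np.array([.638,-.0795,.0845])+N*(.085+.0315-.06))
print(get_obs()['torque'])
E
```

```text
time_s: 6.9
eef_pos: [0.6224, -0.079, 0.1383]
eef_rot: [0.174, -0.039, 0.984, 0.006]
wrist_force: [-2.0, -2.6, -1.9]
opening: 0.502
t 6.95 now [ 0.6224 -0.079   0.1383] shift mm [ 3.8 -1.7 -0.6] rotvec [-0.0005  0.0009  0.0011] F [-2.  -2.5 -2.5]
[-0.47766691  0.63730533 -0.11705544]
```

View pics/scene7c.png

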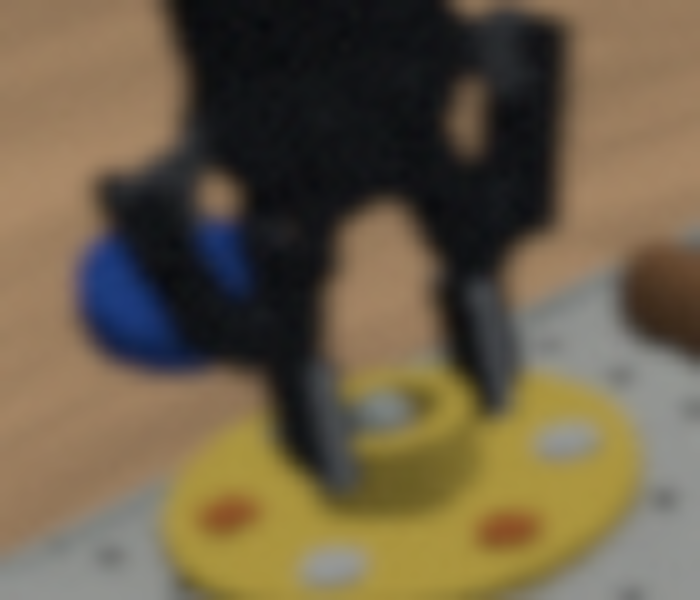

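```bash
python3 -m jog '[[[0.6,-0.6,1],[0,0,0],0.3],[[1,-1,3],[0,0,0],0.3],[[1,-1,5],[0,0,0],0.3],[[1,-1,5],[0,0,0],0.3],[[1,-1,5],[0,0,0],0.3]]'
```

```text
time_s: 7.37
eef_pos: [0.6234, -0.0798, 0.1333]
eef_rot: [0.174, -0.039, 0.984, 0.007]
wrist_force: [0.1, 0.9, -1.2]
opening: 0.502
```

```bash
python3 -m jog '[[[0,0,3],[0,0,0],0.3],[[0,0,6],[0,0,0],0.3],[[0,0,9],[0,0,0],0.3],[[0,0,11],[0,0,0],0.3],[[0,0,11],[0,0,0],0.3],[[0,0,11],[0,0,0],0.3]]'
```

```text
time_s: 7.87
eef_pos: [0.6272, -0.0795, 0.1227]
eef_rot: [0.174, -0.039, 0.984, 0.007]
wrist_force: [-0.2, 0.5, -1.4]
opening: 0.501
```

```bash
python3 -m jog '[[[0,0,3],[0,0,0],0.3],[[0,0,6],[0,0,0],0.3],[[0,0,8],[0,0,0],0.3],[[0,0,8],[0,0,0],0.3],[[0,0,8],[0,0,0],0.3]]'
python3 - <<'E'
from rel import *
p,d=camera('scene'); b=p[:,:,::-1]; cv2.imwrite('pics/scene8.png',b); crop(b,205,190,80,70,9,'pics/scene8c.png')
o=get_obs();print(o['wrist_force'],o['torque'],o['eef_pos'])
E
```

```text
time_s: 8.28
eef_pos: [0.6293, -0.0795, 0.1171]
eef_rot: [0.173, -0.04, 0.984, 0.007]
wrist_force: [-21.0, -0.3, 22.6]
opening: 0.504
[-20.96227847  -0.52408559  22.70052987] [0.27862417 2.32134328 0.22931341] [ 0.62930824 -0.07943133  0.11713959]
```

View pics/scene8c.png

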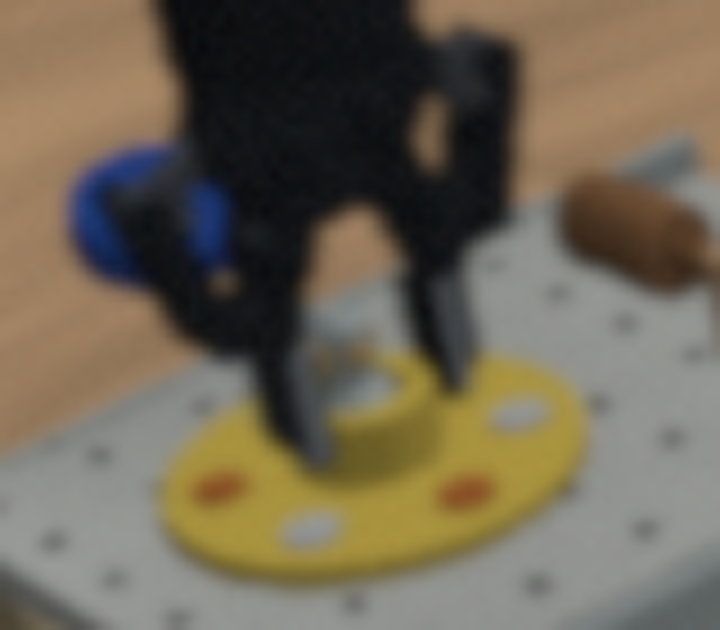

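```bash
python3 -m jog '[[[0.8,0,-1.5],[0,0,0],0.3],[[0.8,0,-1.5],[0,0,0],0.3],[[0.8,0,-1.5],[0,0,0],0.5],[[0.8,0,-1.5],[0,0,0],0.6],[[0.8,0,-1.5],[0,0,0],0.7],[[0.8,0,-1.5],[0,0,0],0.75],[[0.8,0,-1.5],[0,0,0],0.75],[[0.8,0,-1.5],[0,0,0],0.75]]'
python3 -m jog '[[[0,0,-8],[0,0,0],0.75],[[0,0,-25],[0,0,0],0.75],[[0,0,-60],[0,0,0],0.75],[[0,0,-100],[0,0,0],0.75],[[0,0,-100],[0,0,0],0.75],[[0,0,-100],[0,0,0],0.75]]'
python3 - <<'E'
from rel import *
for n,x,y in(('scene',205,190),('top',270,105)):
    p,d=camera(n); b=p[:,:,::-1]; cv2.imwrite(f'pics/{n}9.png',b);np.save(f'pics/{n}9d.npy',d); crop(b,x,y,80,70,9,f'pics/{n}9c.png')
E
```

```text
time_s: 9.0
eef_pos: [0.6281, -0.0795, 0.1181]
eef_rot: [0.173, -0.04, 0.984, 0.007]
wrist_force: [-0.3, 0.5, 0.1]
opening: 0.75
time_s: 9.5
eef_pos: [0.5953, -0.083, 0.2163]
eef_rot: [0.176, -0.04, 0.983, 0.005]
wrist_force: [-1.0, 0.3, 0.5]
opening: 0.748
```

View pics/scene9c.png

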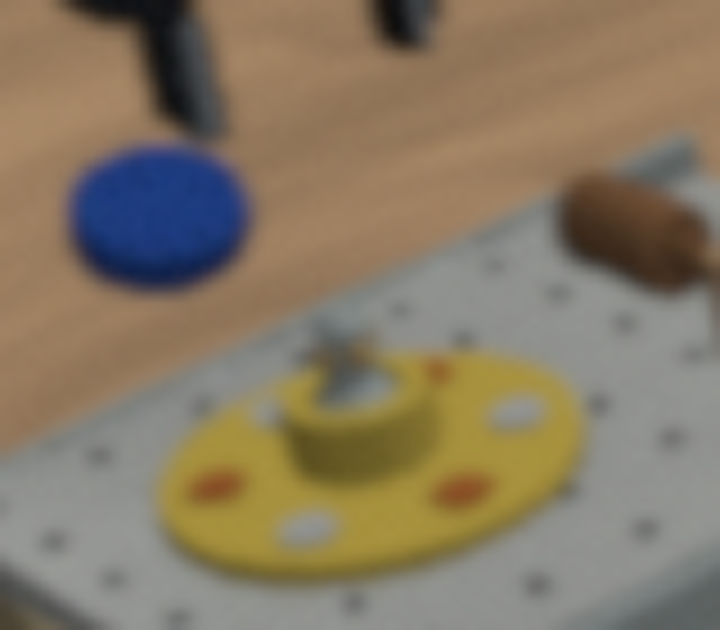

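View pics/top9c.png

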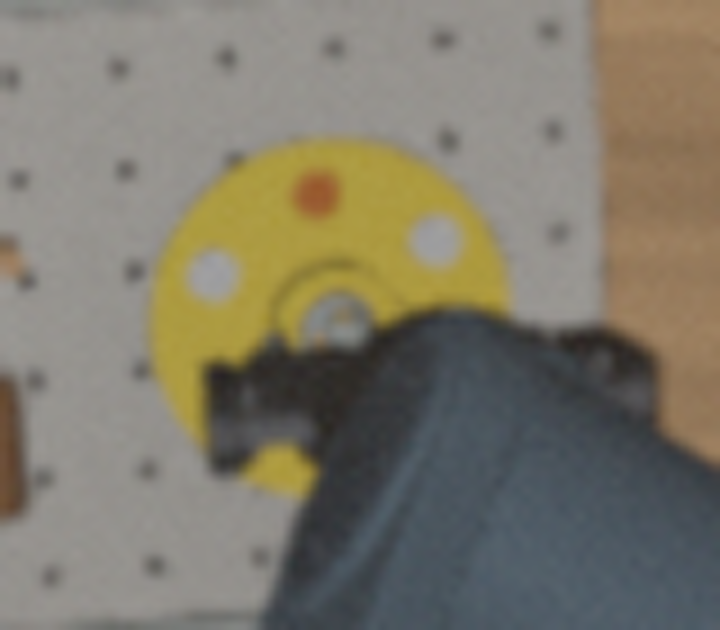

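Run:
```python
from rel import *
t=cv2.imread('pics/top9.png'); crop(t,362,130,30,30,16,'pics/cap_t.png')
s=cv2.imread('pics/scene9.png'); crop(s,140,272,40,40,14,'pics/cap_s.png')
Rv=np.c_[[-np.cos(yaw),-np.sin(yaw),0],Y,[0,0,-1]]
go(np.array([.626,-.3275,.15]),Rv)
```

```text
t 9.6 now [ 0.5938 -0.0822  0.2123] shift mm [   9.7 -247.1   63. ] rotvec [-0.0005  0.3489  0.0021] F [-1.9  0.1 -0.2]
```

View pics/cap_t.png

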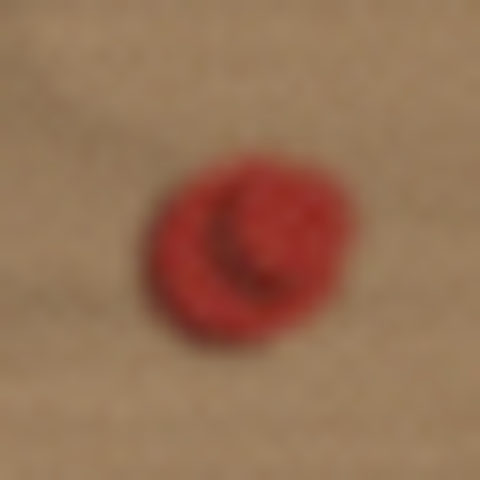

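View pics/cap_s.png

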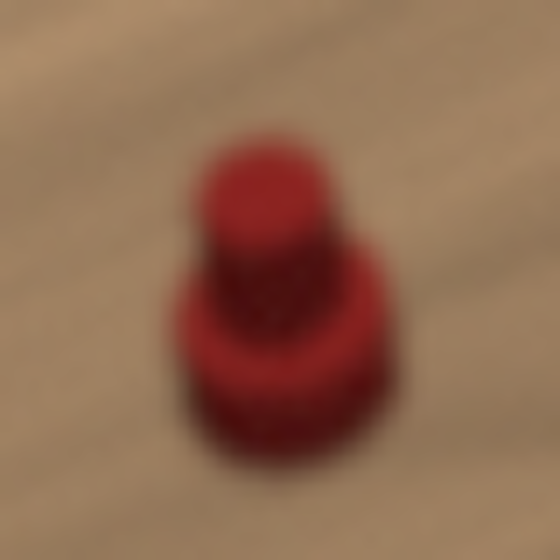

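```bash
python3 - <<'E'
from rel import *
a=cvt([(290,228)],16,(362,130)); b=cvt([(265,190)],14,(140,272))
print(plane_z('top',a,.055),plane_z('scene',b,.055),tri(a[0],b[0]),plane_z('top',cvt([(243,252)],16,(362,130)),.025))
E
python3 -m jog '[[[1,-40,-10],[0,0,0],0.5],[[2,-80,-10],[0,0.1,0],0.5],[[3,-120,0],[0,0.2,0],0.5],[[5,-160,20],[0,0.3,0],0.5],[[8,-200,40],[0,0.349,0],0.5],[[10,-247,63],[0,0.349,0],0.5],[[10,-247,63],[0,0.349,0],0.5],[[10,-247,63],[0,0.349,0],0.5],[[10,-247,63],[0,0.349,0],0.5],[[10,-247,63],[0,0.349,0],0.5]]'
python3 - <<'E'
from rel import *
for n,x,y in(('scene',125,225),('top',345,110)):
    p,d=camera(n); b=p[:,:,::-1]; cv2.imwrite(f'pics/{n}10.png',b);np.save(f'pics/{n}10d.npy',d); crop(b,x,y,80,90,7,f'pics/{n}10c.png')
Rv=np.c_[[-np.cos(yaw),-np.sin(yaw),0],Y,[0,0,-1]]
go(np.array([.626,-.3275,.15]),Rv)
E
```

```text
[[ 0.62379289 -0.32729088  0.055     ]] [[ 0.62363642 -0.32986891  0.055     ]] (array([ 0.62347073, -0.32866775,  0.05396846]), np.float64(0.0023122929652353344)) [[ 0.62380033 -0.32592653  0.025     ]]
time_s: 10.43
eef_pos: [0.6253, -0.3262, 0.1488]
eef_rot: [-0.001, -0.04, 0.999, 0.001]
wrist_force: [0.1, -0.4, 0.7]
opening: 0.501
t 10.5333 now [ 0.626  -0.326   0.1505] shift mm [ 0.1 -1.4  0.5] rotvec [-0.0008  0.0004  0.0033] F [0.7 0.3 0.2]
```

View pics/scene10c.png

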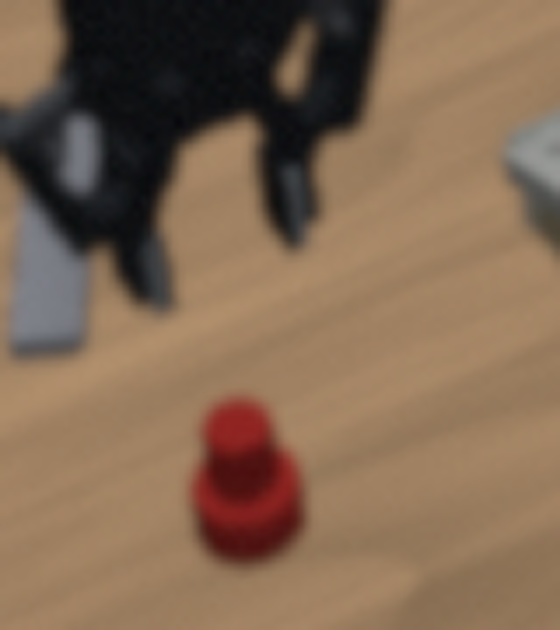

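```bash
python3 -m jog '[[[2,-1,40],[0,0,0],0.5],[[2,-1,75],[0,0,0],0.5],[[2,-1,95],[0,0,0],0.5],[[2,-1,102],[0,0,0],0.5],[[2,-1,102],[0,0,0],0.5],[[2,-1,102],[0,0,0],0.5],[[2,-1,102],[0,0,0],0.5],[[2,-1,102],[0,0,0],0.5]]'
python3 - <<'E'
from rel import *
for n,x,y in(('scene',125,245),('top',345,110)):
    p,d=camera(n); b=p[:,:,::-1]; cv2.imwrite(f'pics/{n}11.png',b); crop(b,x,y,70,70,9,f'pics/{n}11c.png')
go(np.array([.6238,-.327,.045]))
E
```

```text
time_s: 11.2
eef_pos: [0.6257, -0.3282, 0.0514]
eef_rot: [0.002, -0.041, 0.999, -0.002]
wrist_force: [0.6, -0.3, 0.3]
opening: 0.502
t 11.3 now [ 0.6251 -0.328   0.0506] shift mm [1.2 1.1 5.5] rotvec [-0.0023 -0.3464  0.0038] F [-0.4 -0.2  0.7]
```

View pics/scene11c.png

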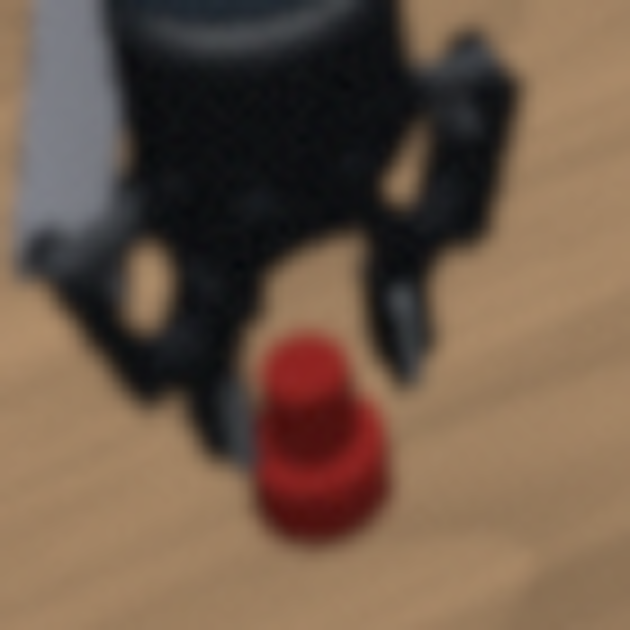

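```bash
python3 -m jog '[[[1.5,0,4],[0,0,0],0.5],[[1.5,0,8],[0,0,0],0.5],[[1.5,0,9],[0,0,0],0.5],[[1.5,0,9],[0,0,0],0.5],[[1.5,0,9],[0,0,0],0.4],[[1.5,0,9],[0,0,0],0.3],[[1.5,0,9],[0,0,0],0.1],[[1.5,0,9],[0,0,0],0.1],[[1.5,0,9],[0,0,0],0.1],[[1.5,0,9],[0,0,0],0.1]]'
python3 - <<'E'
from rel import *
for n,x,y in(('scene',125,245),('top',345,110)):
    p,d=camera(n); b=p[:,:,::-1]; cv2.imwrite(f'pics/{n}12.png',b); crop(b,x,y,70,70,9,f'pics/{n}12c.png')
o=get_obs();print(o['wrist_force'],o['torque'],o['eef_pos'],o['opening'])
E
```

```text
time_s: 12.13
eef_pos: [0.6237, -0.3281, 0.0416]
eef_rot: [0.001, -0.041, 0.999, -0.001]
wrist_force: [0.1, -0.4, 0.4]
opening: 0.287
[-1.31335012  0.1421811   0.61877557] [-0.04218501 -0.00178764 -0.04570155] [ 0.62370618 -0.32814324  0.04159193] 0.2854787593999278
```

View pics/scene12c.png

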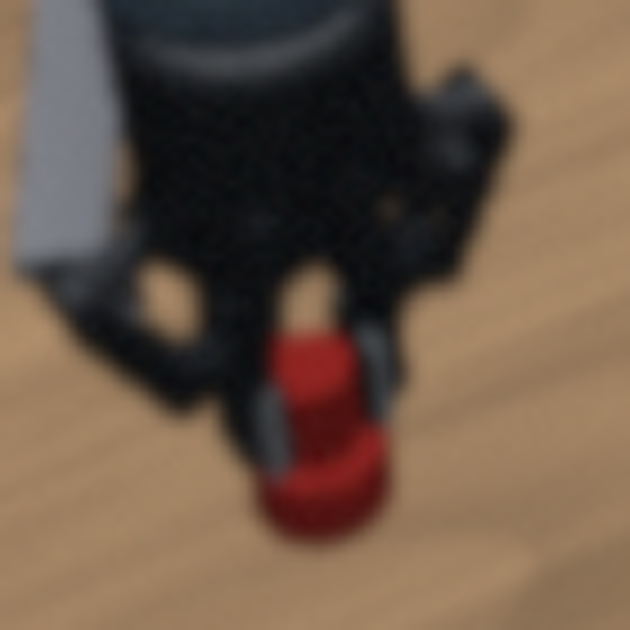

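```bash
python3 -m jog '[[[0,0,-20],[0,0,0],0.1],[[0,0,-60],[0,0,0],0.1],[[0,0,-100],[0,0,0],0.1],[[0,0,-140],[0,0,0],0.1],[[0,0,-180],[0,0,0],0.1],[[0,0,-190],[0,0,0],0.1],[[0,0,-190],[0,0,0],0.1],[[0,0,-190],[0,0,0],0.1]]'
python3 - <<'E'
from rel import *
go(np.array([.636,-.0793,.085])+N*(.080+.0416))
E
```

```text
time_s: 12.9
eef_pos: [0.6232, -0.3276, 0.2319]
eef_rot: [0.002, -0.041, 0.999, -0.002]
wrist_force: [-0.1, -0.1, -0.9]
opening: 0.285
t 12.9 now [ 0.6232 -0.3276  0.2319] shift mm [  8.6 246.7  31.7] rotvec [-0.0031 -0.3455  0.0041] F [-0.1 -0.1 -0.9]
```

```bash
python3 -m jog '[[[1,30,-10],[0,-0.09,0],0.1],[[2,70,-15],[0,-0.18,0],0.1],[[4,110,-15],[0,-0.27,0],0.1],[[6,150,-15],[-0.003,-0.345,0.004],0.1],[[8,190,-15],[-0.003,-0.345,0.004],0.1],[[8.6,230,-10],[-0.003,-0.345,0.004],0.1],[[8.6,246.7,10],[-0.003,-0.345,0.004],0.1],[[8.6,246.7,28],[-0.003,-0.345,0.004],0.1],[[8.6,246.7,31.7],[-0.003,-0.345,0.004],0.1],[[8.6,246.7,31.7],[-0.003,-0.345,0.004],0.1],[[8.6,246.7,31.7],[-0.003,-0.345,0.004],0.1],[[8.6,246.7,31.7],[-0.003,-0.345,0.004],0.1]]'
python3 - <<'E'
from rel import *
for n,x,y in(('scene',205,180),('top',270,100)):
    p,d=camera(n); b=p[:,:,::-1]; cv2.imwrite(f'pics/{n}13.png',b); crop(b,x,y,80,75,8,f'pics/{n}13c.png')
go(np.array([.636,-.0793,.085])+N*(.080+.0416))
E
```

```text
time_s: 13.9
eef_pos: [0.595, -0.0835, 0.1996]
eef_rot: [0.173, -0.038, 0.984, 0.007]
wrist_force: [0.5, -0.0, -0.0]
opening: 0.284
t 14.0 now [ 0.5952 -0.0836  0.2002] shift mm [0.8 1.1 0.7] rotvec [-0.0011  0.0008 -0.0008] F [0.7 0.1 0.3]
```

View pics/scene13c.png

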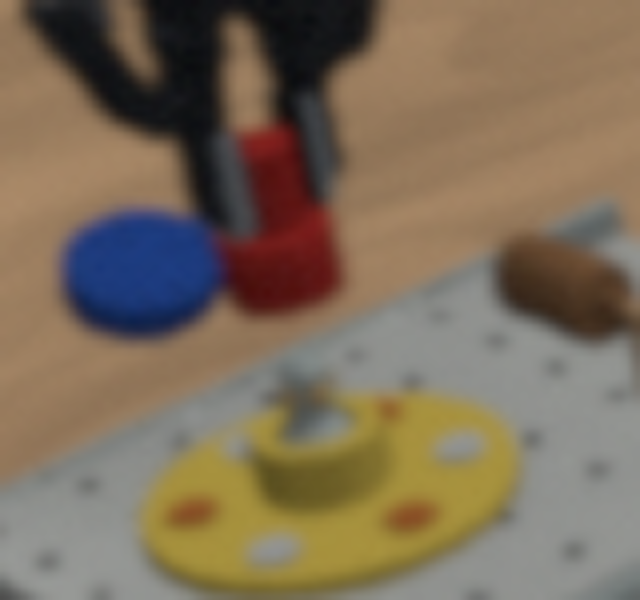

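View pics/top13c.png

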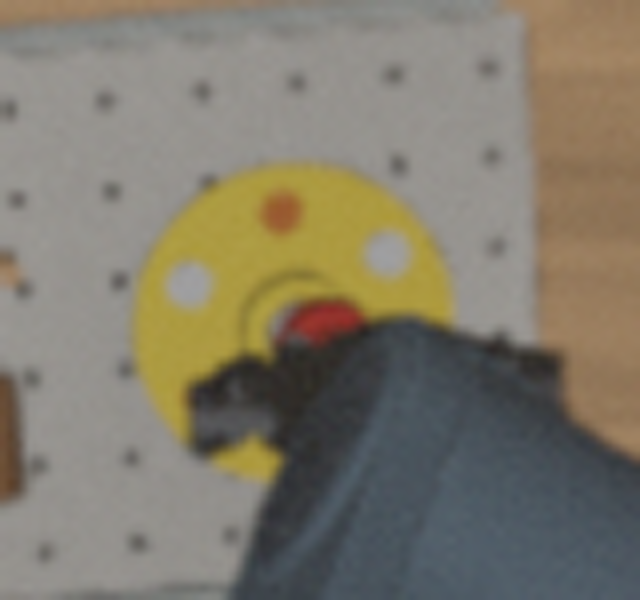

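Run:
```python
from rel import *
b=cv2.imread('pics/scene13.png'); H=hsv(b); m=cv2.inRange(H,(0,130,40),(8,255,255))|cv2.inRange(H,(170,130,40),(180,255,255))
k=np.zeros_like(m);cv2.circle(k,(240,207),18,255,-1);m&=k
T=plane('scene',tip['scene'],c0['scene']+.054*N,N)[0]
a,c=proj('scene',[T,T+.03*N]); dv=(c-a)/np.linalg.norm(c-a); pv=np.array([-dv[1],dv[0]]); print('axis dir',dv,a,c,'px/mm',np.linalg.norm(c-a)/30, 'X,Y px/mm',(proj('scene',[T+.001*X,T+.001*Y])-a))
uv=np.argwhere(m>0)[:,::-1]-a; s=uv@dv; q=uv@pv
for lo in np.arange(np.floor(s.min()),s.max(),1.5):
    w=(s>=lo)&(s<lo+1.5); print(lo,q[w].min(),q[w].max(),(q[w].min()+q[w].max())/2)
# top
b=cv2.imread('pics/top13.png');
```

```text
axis dir [-0.21562711 -0.97647578] [243.  225.7] [240.74329293 215.48041398] px/mm 0.3488595152581718 X,Y px/mm [[ 0.20815535  0.10113527]
 [ 0.31085464 -0.14980181]]
7.0 -2.24557437290677 3.828907418606354 0.7916665228497921
8.5 -6.151477493827714 6.213113199330243 0.030817852751264585
10.0 -6.912326163926242 6.4287403094619515 -0.24179292723214507
11.5 -6.481071943662824 6.859994529725368 0.1894612930312718
13.0 -6.265444833531117 6.09914585962684 -0.08314948695213831
14.5 -5.834190613267699 6.530400079890257 0.348104733311279
16.0 -6.595039283366227 6.746027190021966 0.07549395332786935
17.5 -2.2578819421818666 6.961654300153675 2.351886178985904
19.0 -0.8501519416882131 5.439956959956619 2.294902509134203
20.5 -1.6110006117867413 4.679108289858092 1.5340538390356753
22.0 -1.179746391523324 5.110362510121508 1.9653080592990921
23.5 -0.7484921712599075 4.349513840022981 1.8005108343815368
25.0 -1.5093408413584348 4.780768060286397 1.6357136094639813
26.5 -1.2937137312267262 4.996395170418106 1.85134071959569
28.0 -1.8389352911935457 5.212022280549815 1.6865434946781344
29.5 -1.623308181061837 4.666800720582995 1.521746269760579
31.0 1.7373733798922872 1.7373733798922872 1.7373733798922872
```

```bash
python3 - <<'E'
from rel import *
b=cv2.imread('pics/top13.png'); H=hsv(b); m=cv2.inRange(H,(0,120,40),(8,255,255))|cv2.inRange(H,(170,120,40),(180,255,255))
k=np.zeros_like(m);k[130:150,295:325]=255;m&=k
uv=np.argwhere(m>0)[:,::-1]; print('red bbox',uv.min(0),uv.max(0)); 
for v in range(uv[:,1].min(),uv[:,1].max()+1): w=uv[uv[:,1]==v]; print(v,w[:,0].min(),w[:,0].max())
o=get_obs(); r=R.from_quat(o['eef_rot'],scalar_first=True).as_matrix(); P=o['eef_pos']
th=np.linspace(0,2*np.pi,90); C=np.c_[np.cos(th),np.sin(th),0*th]*.02
for h in(.0416,.0166):
    q=proj('top',P+(C+[0,0,h])@r.T); print(h,'pred bbox',q.min(0),q.max(0))
print('stud tip top px',tip['top'], 'axis TCP at tip height', proj('top',P+r[:,2]*(.0416+.026)))
# wheel hub/hung wheel centre from spots
L=cvt([(190,286),(282,212),(388,252)],8,(270,100)); Q=plane('top',L,c0['top']+.008*N,N); c=Q[0]+Q[2]-Q[1]; t=plane('top',tip['top'],c0['top']+.054*N,N)[0]-.046*N; print('wheel ctr minus stud X,Y', (c-t)@X*1e3,(c-t)@Y*1e3)
E
python3 -c "
from h import *
b=cv2.imread('pics/top13.png');crop(b,290,120,40,40,15,'pics/top13d.png')"
```

```text
red bbox [306 138] [315 142]
138 308 313
139 307 314
140 306 315
141 307 313
142 309 310
0.0416 pred bbox [303.49027367 136.76604837] [316.65265521 149.86382994]
0.0166 pred bbox [304.60092088 138.13641526] [318.02226124 151.4831376 ]
stud tip top px (308.1, 141.9) axis TCP at tip height [[308.8402862  141.84672734]]
wheel ctr minus stud X,Y -2.8114657129622795 -1.5561224143701693
```

View pics/top13d.png

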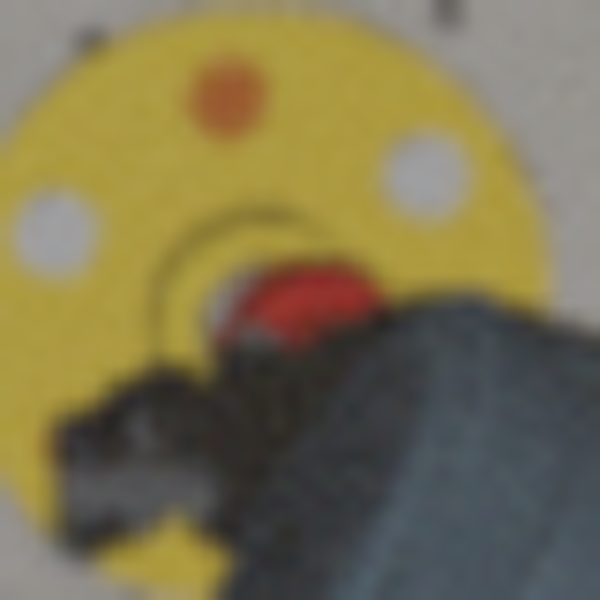

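```bash
python3 - <<'E'
from rel import *
for AD,k,of in(([(192,513),(461,446)],8,(205,180)),([(216,486),(519,412)],9,(205,190))):
    S=plane('scene',cvt(AD,k,of),c0['scene']+.008*N,N).mean(0)
    t=plane('scene',tip['scene'],c0['scene']+.054*N,N)[0]-.046*N
    print('scene wheel-stud',(S-t)@X*1e3,(S-t)@Y*1e3)
    p=proj('scene',[S+.046*N])[0]; print('tip px implied by wheel',p, 'offset along pv', (p-np.array(tip['scene']))@np.array([.976,-.2156]))
E
python3 -c "
from h import *
b=cv2.imread('pics/scene13.png');crop(b,228,215,32,34,16,'pics/scene13d.png')"
```

```text
scene wheel-stud -9.551264016044513 3.354908974099382
tip px implied by wheel [242.06369814 224.24316894] offset along pv -0.5997378336392323
scene wheel-stud -9.787346834791864 3.5410523371133333
tip px implied by wheel [242.07262223 224.19215796] offset along pv -0.5800299614090125
```

View pics/scene13d.png

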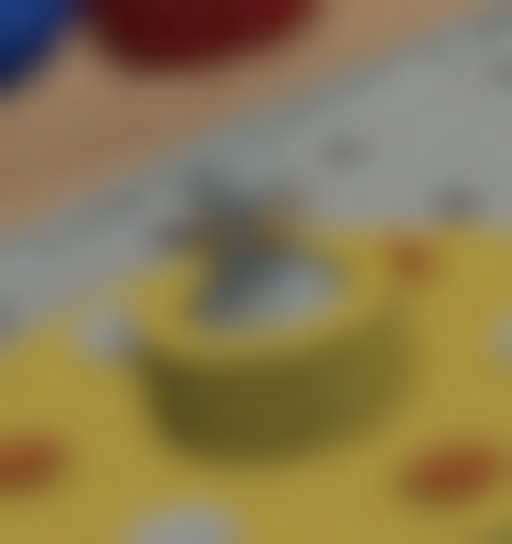

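```bash
python3 -m jog '[[[0,0,6],[0,0,0],0.1],[[0,0,12],[0,0,0],0.1],[[0,0,18],[0,0,0],0.1],[[0,0,18],[0,0,0],0.1],[[0,0,18],[0,0,0],0.1]]'
python3 - <<'E'
from rel import *
for n,x,y in(('scene',218,190),('top',290,120)):
    p,d=camera(n); b=p[:,:,::-1]; cv2.imwrite(f'pics/{n}14.png',b); crop(b,x,y,50,50,12,f'pics/{n}14c.png')
go(np.array([.636,-.0793,.085])+N*(.062+.0416))
E
```

```text
time_s: 14.42
eef_pos: [0.6009, -0.0829, 0.1823]
eef_rot: [0.173, -0.038, 0.984, 0.007]
wrist_force: [0.9, -0.0, -1.3]
opening: 0.285
t 14.5167 now [ 0.6013 -0.0831  0.1831] shift mm [0.8 1.  0.5] rotvec [-0.0009  0.0005 -0.0008] F [ 0.5 -0.6 -0.2]
```

View pics/scene14c.png

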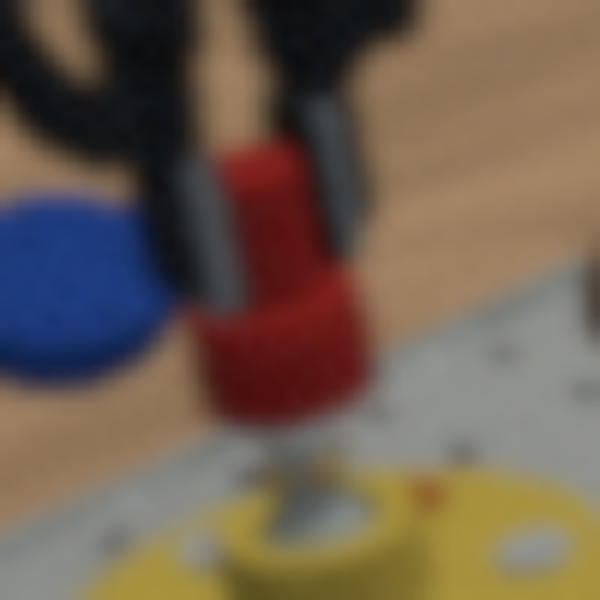

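View pics/top14c.png

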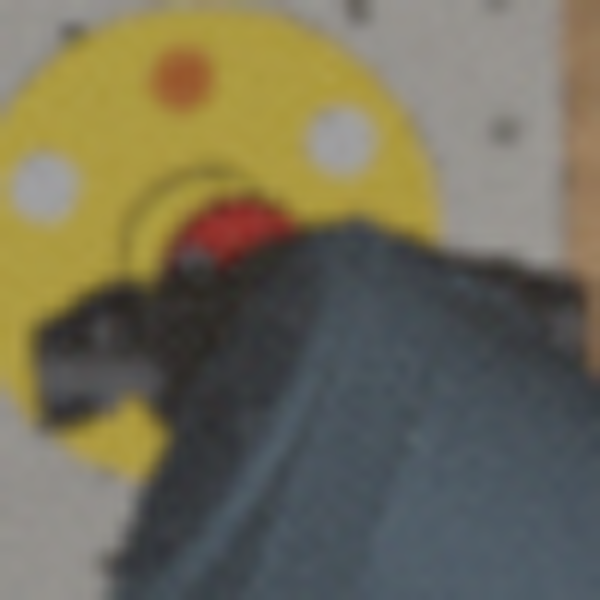

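```bash
python3 -m jog '[[[0,0.5,4],[0,0,0],0.1],[[0,0.5,7],[0,0,0],0.1],[[0,0.5,9],[0,0,0],0.1],[[0,0.5,9],[0,0,0],0.1],[[0,0.5,9],[0,0,0],0.1]]'
python3 - <<'E'
from rel import *
o=get_obs();f=o['wrist_force'];print('F X,Y,N',f@X,f@Y,f@N,o['torque'])
E
```

```text
time_s: 14.93
eef_pos: [0.6043, -0.0822, 0.1744]
eef_rot: [0.174, -0.038, 0.984, 0.007]
wrist_force: [0.2, -0.6, 0.6]
opening: 0.285
F X,Y,N 0.361924830644216 -0.6614561884391346 0.5124464203664908 [-0.00110893  0.19311    -0.0219645 ]
```

```bash
python3 -m jog '[[[0,0,1],[0,0,0],0.1],[[0,0,3],[0,0,0],0.1],[[0,0,4],[0,0,0],0.1],[[0,0,4],[0,0,0],0.1],[[0,0,4],[0,0,0],0.1]]'
python3 - <<'E'
from rel import *
o=get_obs();f=o['wrist_force'];print('F X,Y,N',f@X,f@Y,f@N,o['torque'])
p,d=camera('scene'); b=p[:,:,::-1]; crop(b,218,190,50,50,12,'pics/scene15c.png')
o=get_obs();f=o['wrist_force'];print('F X,Y,N',f@X,f@Y,f@N,o['torque'])
E
```

```text
time_s: 15.35
eef_pos: [0.6058, -0.0823, 0.1728]
eef_rot: [0.174, -0.039, 0.984, 0.006]
wrist_force: [-12.4, 1.3, 15.7]
opening: 0.283
F X,Y,N -6.183529821488253 2.3165272930027294 18.978148422034252 [0.3644189  1.59728384 0.17862627]
F X,Y,N -6.260080723490365 1.8229764066440397 20.239778814515617 [0.34231347 1.55478623 0.21047851]
```

View pics/scene15c.png

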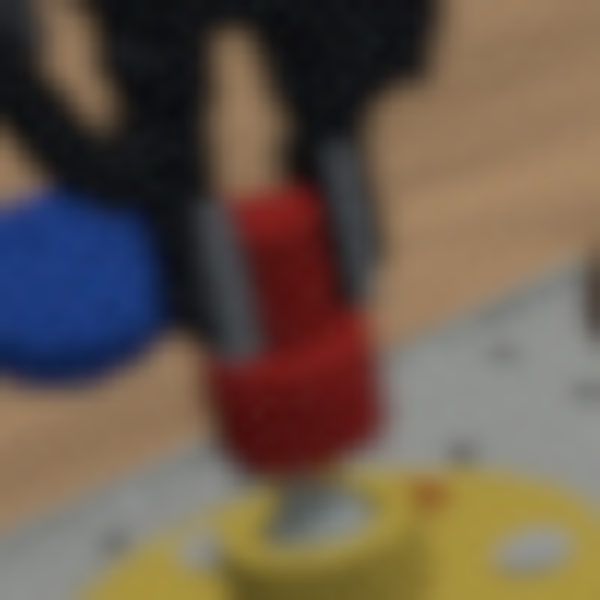

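```bash
python3 -m jog '[[[1,0.3,-3],[0,0,0],0.1],[[2,0.6,-3],[0,0,0],0.1],[[2,0.6,-2],[0,0,0],0.1],[[2,0.6,0],[0,0,0],0.1],[[2,0.6,1],[0,0,0],0.1],[[2,0.6,1],[0,0,0],0.1],[[2,0.6,1],[0,0,0],0.1]]'
python3 - <<'E'
from rel import *
o=get_obs();f=o['wrist_force'];print('F X,Y,N',f@X,f@Y,f@N,o['torque'],'Nheight rim',(o['eef_pos']-[.636,-.0793,.085])@N*1e3-41.6)
E
```

```text
time_s: 15.98
eef_pos: [0.604, -0.0818, 0.1712]
eef_rot: [0.173, -0.039, 0.984, 0.006]
wrist_force: [-5.3, 0.3, 6.4]
opening: 0.285
F X,Y,N -2.75804112446869 0.7016082046497066 7.770637977412044 [0.05761965 0.87063852 0.0509326 ] Nheight rim 50.43319729356261
```

```bash
python3 -m jog '[[[1,0.2,-1.5],[0,0,0],0.1],[[1.5,0.3,-1.5],[0,0,0],0.1],[[1.5,0.3,0],[0,0,0],0.1],[[1.5,0.3,1],[0,0,0],0.1],[[1.5,0.3,1.5],[0,0,0],0.1],[[1.5,0.3,1.5],[0,0,0],0.1]]'
python3 - <<'E'
from rel import *
o=get_obs();f=o['wrist_force'];print('F X,Y,N',f@X,f@Y,f@N,o['torque'],'Nheight rim',(o['eef_pos']-[.636,-.0793,.085])@N*1e3-41.6)
E
```

```text
time_s: 16.48
eef_pos: [0.603, -0.0815, 0.1688]
eef_rot: [0.173, -0.039, 0.984, 0.007]
wrist_force: [0.2, -0.3, -0.2]
opening: 0.284
F X,Y,N 0.10267275113973633 -0.3111872827212874 -0.2220738720251939 [-0.05851421  0.20236796  0.00679784] Nheight rim 48.514343742037845
```

```bash
python3 -m jog '[[[0,0,1],[0,0,0],0.1],[[0,0,2],[0,0,0],0.1],[[0,0,3],[0,0,0],0.1],[[0,0,3],[0,0,0],0.1],[[0,0,3],[0,0,0],0.1]]'
python3 - <<'E'
from rel import *
o=get_obs();f=o['wrist_force'];print('F X,Y,N',f@X,f@Y,f@N,o['torque'],'Nheight rim',(o['eef_pos']-[.636,-.0793,.085])@N*1e3-41.6)
p,d=camera('scene'); b=p[:,:,::-1]; crop(b,218,190,50,50,12,'pics/scene16c.png')
E
```

```text
time_s: 16.9
eef_pos: [0.6041, -0.0814, 0.1662]
eef_rot: [0.173, -0.039, 0.984, 0.006]
wrist_force: [-1.3, -0.6, 2.4]
opening: 0.286
F X,Y,N -0.4786336685193551 -0.4642685700639778 2.7267206444838687 [0.03337858 0.30085557 0.00275641] Nheight rim 45.682789491364055
```

View pics/scene16c.png

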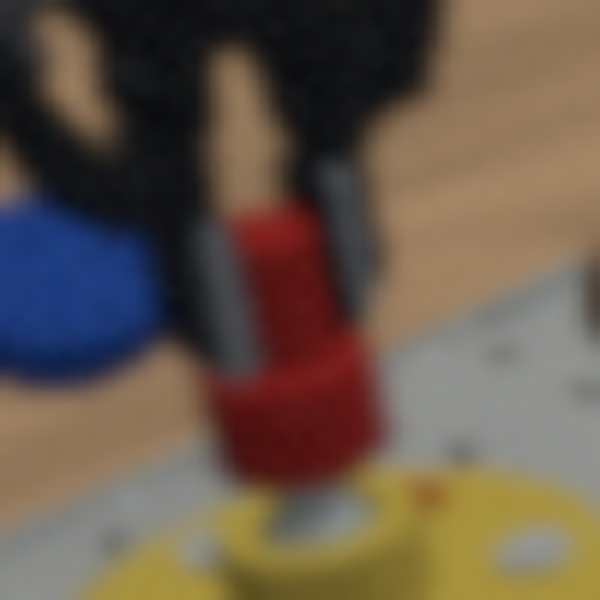

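```bash
python3 -m jog '[[[0.3,0,1.5],[0,0,0],0.1],[[0.3,0,3],[0,0,0],0.1],[[0.3,0,4.5],[0,0,0],0.1],[[0.3,0,4.5],[0,0,0],0.1],[[0.3,0,4.5],[0,0,0],0.1]]'
python3 - <<'E'
from rel import *
o=get_obs();f=o['wrist_force'];print('F X,Y,N',f@X,f@Y,f@N,o['torque'],'Nheight rim',(o['eef_pos']-[.636,-.0793,.085])@N*1e3-41.6)
E
```

```text
time_s: 17.37
eef_pos: [0.6051, -0.0814, 0.1627]
eef_rot: [0.173, -0.039, 0.984, 0.006]
wrist_force: [-5.8, -0.2, 4.4]
opening: 0.288
F X,Y,N -3.9129319347317866 0.2629215951640446 6.058703751370983 [-0.06217014  0.90127086  0.04818724] Nheight rim 42.03254849002219
```

```bash
python3 -m jog '[[[0.8,0,1.5],[0,0,0],0.1],[[0.8,0,3],[0,0,0],0.1],[[0.8,0,4.5],[0,0,0],0.1],[[0.8,0,5],[0,0,0],0.1],[[0.8,0,5],[0,0,0],0.1]]'
python3 - <<'E'
from rel import *
o=get_obs();f=o['wrist_force'];print('F X,Y,N',f@X,f@Y,f@N,o['torque'],'Nheight rim',(o['eef_pos']-[.636,-.0793,.085])@N*1e3-41.6)
E
```

```text
time_s: 17.78
eef_pos: [0.606, -0.0813, 0.1571]
eef_rot: [0.173, -0.039, 0.984, 0.006]
wrist_force: [2.9, 0.0, -4.6]
opening: 0.282
F X,Y,N 1.1618881310376015 -0.20645106379229955 -5.318744130725367 [-0.05648462 -0.16883764 -0.01821992] Nheight rim 36.48314968772143
```

```bash
python3 -m jog '[[[0,0,1.5],[0,0,0],0.1],[[0,0,3],[0,0,0],0.1],[[0,0,4],[0,0,0],0.1],[[0,0,4],[0,0,0],0.1],[[0,0,4],[0,0,0],0.1]]'
python3 - <<'E'
from rel import *
o=get_obs();f=o['wrist_force'];print('F X,Y,N',f@X,f@Y,f@N,o['torque'],'Nheight rim',(o['eef_pos']-[.636,-.0793,.085])@N*1e3-41.6)
E
```

```text
time_s: 18.2
eef_pos: [0.607, -0.0812, 0.1543]
eef_rot: [0.173, -0.039, 0.984, 0.006]
wrist_force: [-9.2, 1.0, 10.1]
opening: 0.29
F X,Y,N -5.131968396271222 1.7191196989302624 12.59098791429801 [0.22263914 1.14229613 0.10315891] Nheight rim 33.454638859704
```

```bash
python3 -m jog '[[[0.6,0,1],[0,0,0],0.1],[[0.6,0,2],[0,0,0],0.1],[[0.6,0,2],[0,0,0],0.1],[[0.6,0,2],[0,0,0],0.1],[[0.6,0,2],[0,0,0],0.1],[[0.6,0,2],[0,0,0],0.1],[[0.6,0,2],[0,0,0],0.1]]'
python3 - <<'E'
from rel import *
o=get_obs();f=o['wrist_force'];print('F X,Y,N',f@X,f@Y,f@N,o['torque'],'Nheight rim',(o['eef_pos']-[.636,-.0793,.085])@N*1e3-41.6)
for n,x,y in(('scene',205,185),('top',270,100)):
    p,d=camera(n); b=p[:,:,::-1]; cv2.imwrite(f'pics/{n}17.png',b); crop(b,x,y,80,75,8,f'pics/{n}17c.png')
o=get_obs();f=o['wrist_force'];print('F X,Y,N',f@X,f@Y,f@N,o['eef_rot'])
E
```

```text
time_s: 18.78
eef_pos: [0.6071, -0.0812, 0.1542]
eef_rot: [0.173, -0.04, 0.984, 0.006]
wrist_force: [-13.4, 1.2, 18.0]
opening: 0.284
F X,Y,N -6.356747581164392 2.2360499970740926 21.444217523276368 [0.36616663 1.43754943 0.11078529] Nheight rim 33.33716834172224
F X,Y,N -7.288053984445428 2.440743039576833 21.148558688137822 [ 0.17292636 -0.03993135  0.98410549  0.00619226]
```

View pics/scene17c.png

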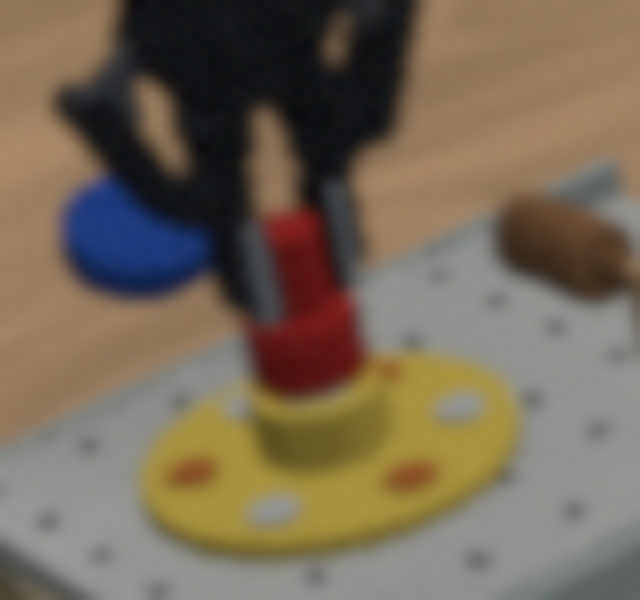

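View pics/scene17.png

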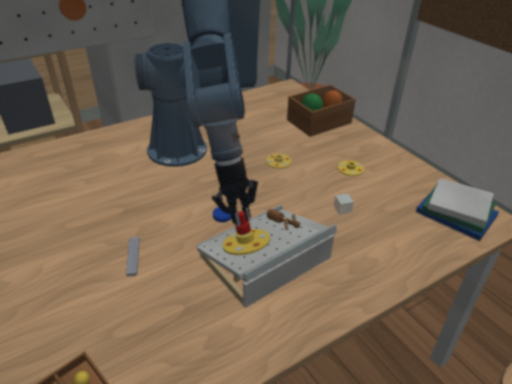

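Run:
```python
from bench import *
print(hand_in()); print(get_obs()['wrist_force'])
```

```text
the job is handed in; nothing more can be done
None
the job is handed in; nothing more can be done
```

I hung the largest yellow wheel on the stud and let go of it. I then set the red cap on the stud, pushed it through its click to the seat, and handed in at about 19 s with the gripper still pressing on it. Hand-in gives no verdict, so the checks below are my own.

**Wheel:** Pictures after release show it threaded on the stud and flat against the board, with the fingers clear of it.

**Cap:**
- The force along the stud rose, then flipped to about 5 N pulling the cap on after the click.
- The rim then stopped at about 33.4 mm off the board by my estimate (home is 34 mm). Raising the push from 12.6 N to 21 N moved it only 0.1 mm, so I take it as fully home.
- At the end the push was about 21 N along the stud, with the grip still closed. About 7 N of sideways load remained, directed down the slope.
- The tool was within about 0.01 rad of square at its last alignment readout, and its orientation readout barely changed after that. I did not recompute the angle at the end.

**Bystanders:** The cube, chime bar and puck look to be where they started in the last picture; I judged this by eye and did not measure it.

**What disagreed:**
- The two cameras differed by 3 to 5 mm on sideways positions, so I did the final centring of the cap from contact forces.
- The cap's first try pressed about 20 N on the stud's chamfer, off to one side. I backed off, shifted about 3.5 mm down the slope and it then went on freely.

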